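# Load the spice caddy labels up and fit its front board

## Task

Load every spice tin lying on the counter into the caddy: roll each hexagonal tin over until its coloured label faces straight up, then slide it, lying on its flat with the label up, through the open front of any empty bay until it is fully home against the back. When all the tins are in, take the front board out of its stand and stand it on edge, fully down, in the slot across the bay mouths so that it closes the caddy; leave the bowl, mug and jar where they are.

Things in the scene. Friction and masses are not known exactly. Their poses are not given: they have to be found in the camera images.
- caddy: Wooden spice caddy fixed to the counter, 178 mm deep, 240 wide, 63 high. Origin: underside, middle of the width, in the plane of the three bay mouths; own x runs into the bays, z up. Its floor, 6 mm thick, runs on before the mouths as an open flat loading tray to x = -105 mm. Bays at y = -67, 0, +67 mm, with 5 mm walls between; roof 59 to 63 mm up with a 36 mm wide window along each bay.
- bay_a (a point): Middle of the mouth of the bay at caddy y = -67 mm, on its floor (6 mm above the counter); axes as the caddy's, x into the bay. Bay 62 mm wide, 53 high, 67 deep to the back wall; a tin at home has its centre 34 mm in and 25 mm above this point.
- bay_b (a point): Middle of the mouth of the bay at caddy y = 0 mm, on its floor (6 mm above the counter); axes as the caddy's, x into the bay. Bay 62 mm wide, 53 high, 67 deep to the back wall; a tin at home has its centre 34 mm in and 25 mm above this point.
- bay_c (a point): Middle of the mouth of the bay at caddy y = +67 mm, on its floor (6 mm above the counter); axes as the caddy's, x into the bay. Bay 62 mm wide, 53 high, 67 deep to the back wall; a tin at home has its centre 34 mm in and 25 mm above this point.
- slot (a point): Slot for the front board, 13 mm wide (x), before the bay mouths; this point: middle of its floor (caddy x -6.5, z 6 mm), axes as the caddy's. Behind it stand the ends of the bay walls, before it two dark posts, 60 mm high, one at each end (8 mm thick in x, 106 to 120 mm off the middle); end stops 116 mm off the middle. Between them it is open: tins slide across.
- stand: Dark steel parking stand fixed to the counter, 60 x 160 mm, 36 mm high, with a slot 13 mm wide along its own y, slot floor 6 mm above the counter. Origin: centre of the underside.
- board: Front board of the caddy: pale wood with a brass stripe near the top of both faces, 8 mm thick (own x), 224 mm long (own y), 100 mm high (own z), 0.13 kg. Starts upright in the stand's slot. Origin: centre of its lower edge. The two faces are alike: it may go in either way round.
- tin_red: Hexagonal spice tin, a regular six-sided steel prism with a black lid at its +x end and one red label on one of its six flats, the others bare. 66 mm long, 50 mm across flats, 57.7 across corners, 0.1 to 0.2 kg. Starts lying on a flat, label not up. Origin: centre of the prism. Own x: along it; own z: out of the labelled flat. May be absent.
- tin_yellow: Hexagonal spice tin, a regular six-sided steel prism with a black lid at its +x end and one yellow label on one of its six flats, the others bare. 66 mm long, 50 mm across flats, 57.7 across corners, 0.1 to 0.2 kg. Starts lying on a flat, label not up. Origin: centre of the prism. Own x: along it; own z: out of the labelled flat. May be absent.
- tin_green: Hexagonal spice tin, a regular six-sided steel prism with a black lid at its +x end and one green label on one of its six flats, the others bare. 66 mm long, 50 mm across flats, 57.7 across corners, 0.1 to 0.2 kg. Starts lying on a flat, label not up. Origin: centre of the prism. Own x: along it; own z: out of the labelled flat. May be absent.
- bowl: White bowl, 150 mm wide, 70 mm high, bystander. Origin: centre of the underside.
- mug: Blue mug, 80 mm wide, 90 mm high, bystander. Origin: centre of the underside.
- jar: Amber glass jar with a black cap, 90 mm wide, 130 mm high, bystander. Origin: centre of the underside.
There are look-alikes about, which are no part of the job. Several things have the shape of the board; the one meant has the colours described above.

How it is judged:
By the outcome, as a careful person would: the job done as asked, in the order asked, and still so for the second after the job is handed in, with the robot touching nothing.
Of tin_red, tin_yellow, tin_green only 2 to 3 are there at a start; the rules pass over those that are not, and their reading is None.
At some moment in a run one of tin_red, tin_yellow, tin_green may be knocked a few centimetres aside while the robot is not near it.
It also fails if it takes over 210 s, if anything falls off the work surface, if the arm or the gripper's body presses on something with over 40 N, if the wrist force passes 120 N, or if a joint passes its speed limit or range.

## Robot

A 6-joint arm with a two-finger parallel gripper is mounted at the origin on the work surface. World frame = base frame: x ahead of the robot, y to its left, z up, the work surface at z = 0. Lengths are in m, angles in rad, forces in N, time in s.
With the tool pointing down it reaches from about 0.25 to 0.775 m from the base axis. Payload 4 kg.
Tool frame: the origin (TCP) lies at the centre of the arm's flange, where the gripper is bolted on; the fingertips stand ahead of it and the grasp point (between the pads) lies 180 mm ahead of it (robot.tcp_to_tips is the z of the fingertips in the tool frame, in m); z points along the fingers, y is the direction in which the jaws open and shut (so a half turn about z gives the same grasp; the last joint's range is limited). The gripper opens to 94 mm and grips with 3 to 60 N. Pads are 16 mm wide; open, the fingers measure 119 mm over their backs; the gripper's body (75 mm by 177 mm) begins 78 mm behind the grasp point.
Start: joints at [-1.446, 0.087, 1.371, -0, 1.684, -0.103], TCP at [0.124, -0.536, 0.405] pointing down, gripper open.
Joint ranges: [-3.1, 3.1], [-0.76, 2.03], [0.27, 2.55], [-1.08, 4.22], [0.17, 2.65], [-2.57, 2.57]. Speed limits (rad/s): [2.79, 2.79, 3.14, 3.14, 3.14, 3.14].

## Interface

Orientations are given as [roll, pitch, yaw] about the fixed x, y, z axes, in that order (R = Rz(yaw) Ry(pitch) Rx(roll)).
In Python, from bench import robot gives the robot as it stands.
- The arm moves only by the tool move_arm, never from a script. Its argument "increments" is a list that holds one entry, the list of rows, each a list of 7 numbers: the opening, from 0 (shut) to 1 (fully open), then the shift along the tool's x, y, z as a fraction of full scale, then the turn, a rotation vector about the tool's x, y, z as a fraction of full scale. In form: [[[jaw, dx, dy, dz, rx, ry, rz], ...]]. A call has 1 to 8 rows; each row is the pose to reach, as a shift and turn from the pose commanded when the call began, along the tool's axes at that moment; what a row does not reach only later rows make up. Full scale, the value 1, is 0.1 m for a shift and pi/2 rad for a turn. A row lasts 1/12 s, in which the tool goes at most 41.7 mm and 7.16 degrees, less where a joint would pass 70% of its speed; a pose out of reach is approached as far as the arm can. A call with a number of a shift or a turn outside -1 to 1 is refused whole. A call with a gripper value outside its range is refused whole. The fingers move at their own pace and stop on an object; the grip force is fixed at half the most. Time passes only in rows, so rows that repeat a pose let the fingers close. It gives the time, the measured TCP pose, the force and the opening at its end, in the units of the state.
- robot.get_obs(): the state, without advancing time (a new reading comes with each control period).
- robot.snapshot(name): name is "side" or "top" or "wrist"; returns (picture, depth): 480x640x3 uint8, red, green, blue; 480x640 float32, m along the optical axis (not along the pixel's ray), 0 where there is no reading.
- robot.camera_params(name): a dict with "mtx" (3x3 intrinsics, pixels), "R" (3x3) and "t" (3): a world point X has camera coordinates R X + t. Camera axes: x right, y down, z forward; pixel columns grow to the right and rows downward; lengths in m; the calibration is good to about 2 mm. A picture is of the moment at which its call begins: read the wrist's pose just before it. camera_params takes no time and is no camera call; for the wrist camera it gives the pose at the moment of the call.
- robot.close_job(): hands the job in, once; it reports no verdict.
The state is a dict: "time": time; "joint_positions": joint angles; "qvel": joint speeds; "joint_torque": joint torques, N m; "tool_pos": TCP position; "ee_rot": TCP orientation; "wrist_force": force on the tool from outside, world axes, zero at the start; "wrist_torque": the same for the moment, N m; "width": finger opening in m.
Only numpy, scipy, OpenCV 4.12 (cv2) and the standard library are available. Lean on these libraries where they do the work, as an engineer would, in place of code of your own. Each camera call takes 0.05 s, during which the arm holds its last target.

## Working session

There is one attempt and no reset: what is moved stays moved. The work goes in short steps, Python scripts to look and compute and a tool call to move; the robot and the scene stay as the last step left them, time stands still between calls to the robot, and variables do not carry over. Pictures are saved under pics/ and viewed, and the job is handed in when it is done.

Besides the shell and the picture viewer there is one more tool, called after ">>>" by a JSON object that holds its "op" and its "data". move_arm: Moves the arm, as the interface text tells. Its arguments: {"type":"object","properties":{"increments":{"type":"array","items":{"type":"array","items":{"type":"array","items":{"type":"number","minimum":-1,"maximum":1}}}}},"required":["increments"]}

```bash
ls; mkdir -p pics; cat > h.py <<'E'
import numpy as np, cv2
from bench import robot
from scipy.spatial.transform import Rotation as Ro
def snap(n,f=None):
    p=robot.camera_params(n); im,d=robot.snapshot(n)
    if f: cv2.imwrite('pics/'+f+'.png',im[:,:,::-1]); np.savez('pics/'+f+'.npz',im=im,d=d,mtx=p['mtx'],R=p['R'],t=p['t'])
    return im,d,p
def load(f): return np.load('pics/'+f+'.npz')
def w(z,u,v,depth=None):
    d=z['d']; dd=np.median(d[v-1:v+2,u-1:u+2]) if depth is None else depth
    c=np.linalg.inv(z['mtx'])@np.array([u,v,1])*dd
    return z['R'].T@(c-z['t'])
def cloud(z):
    v,u=np.mgrid[0:480,0:640]; d=z['d']
    c=np.stack([u*d,v*d,d],-1)@np.linalg.inv(z['mtx']).T
    return (c-z['t'])@z['R']
def crop(f,u0,u1,v0,v1,s,out):
    im=cv2.imread('pics/'+f+'.png')[v0:v1,u0:u1]
    cv2.imwrite('pics/'+out+'.png',cv2.resize(im,None,fx=s,fy=s,interpolation=cv2.INTER_CUBIC))
E
python3 - <<'E'
from h import *
print(robot.get_obs(), robot.tcp_to_tips)
for n in ['top','side','wrist']: 
    _,_,p=snap(n,n+'0'); print(n,p)
E
```

```text
pics
{'time': 0.0, 'joint_positions': array([-1.44612047e+00,  8.79096058e-02,  1.37225943e+00, -4.89602528e-05,
        1.68360889e+00, -1.03089223e-01]), 'qvel': array([-0.00014628, -0.00087703,  0.001494  , -0.00015828,  0.0004587 ,
       -0.00055044]), 'joint_torque': array([-1.95576117e-04, -3.40187716e+01, -3.02420533e+01,  7.17173656e-02,
        3.30512412e-02, -1.48171475e-04]), 'tool_pos': array([ 0.12416853, -0.53566897,  0.4035259 ]), 'ee_rot': array([-3.13941397e+00, -1.76476838e-04,  2.27759433e-01]), 'wrist_force': array([ 0.6633936 , -0.32577466,  0.39838856]), 'wrist_torque': array([ 0.02011269, -0.01697634, -0.00900015]), 'width': 0.09403772814406318} 0.1992
top {'mtx': array([[595.56261292,   0.        , 326.4874672 ],
       [  0.        , 595.56261292, 246.9066303 ],
       [  0.        ,   0.        ,   1.        ]]), 'R': array([[ 1.36780562e-02, -9.99906101e-01, -8.36595119e-04],
       [-9.92247406e-01, -1.34699225e-02, -1.23546135e-01],
       [ 1.23523265e-01,  2.51998032e-03, -9.92338477e-01]]), 't': array([-0.07011188,  0.50633384,  1.36735639])}
side {'mtx': array([[482.41044243,   0.        , 317.02591826],
       [  0.        , 482.41044243, 234.97770854],
       [  0.        ,   0.        ,   1.        ]]), 'R': array([[-0.94769483, -0.31917612,  0.00105825],
       [-0.20467127,  0.60515726, -0.76934671],
       [ 0.24491669, -0.72932249, -0.63883059]]), 't': array([0.48343843, 0.170347  , 1.04786741])}
wrist {'mtx': array([[407.82520468,   0.        , 322.57554355],
       [  0.        , 407.82520468, 245.44285947],
       [  0.        ,   0.        ,   1.        ]]), 'R': array([[ 0.22587492, -0.97415315, -0.00248249],
       [-0.93691935, -0.21793802,  0.27328585],
       [-0.2667633 , -0.05940253, -0.96192966]]), 't': array([-0.54890217, -0.02869994,  0.39302281])}
```

View pics/top0.png

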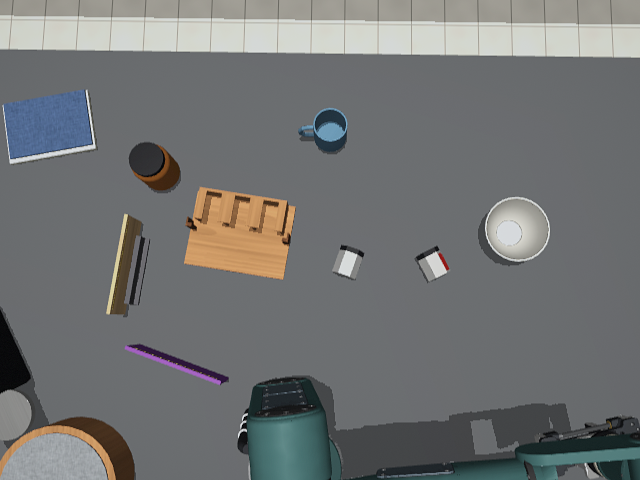

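View pics/side0.png

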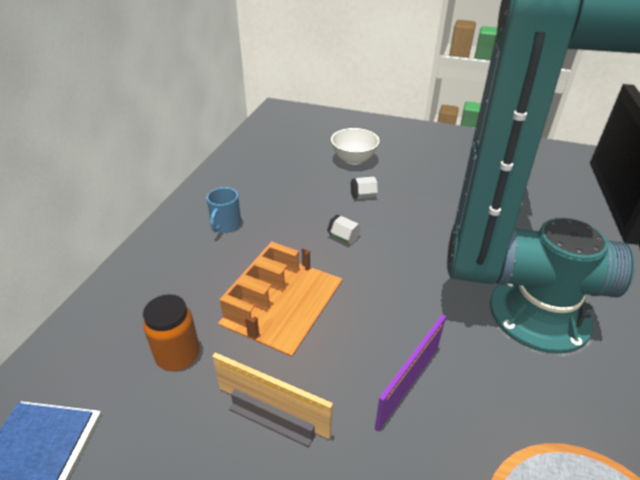

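```bash
python3 - <<'E'
from h import *
crop('top0',310,470,220,300,5,'c1')
crop('top0',90,310,170,330,3.5,'c2')
crop('side0',320,400,160,260,6,'c3')
z=load('top0')
for u,v in [(348,262),(433,263),(125,260),(235,250),(175,363),(330,130),(517,230),(147,160),(140,270),(193,222),(287,238),(121,300),(130,220)]:
    print(u,v,w(z,u,v).round(4))
E
```

```text
348 262 [ 0.4703 -0.1134  0.0517]
433 263 [ 0.471  -0.3099  0.0487]
125 260 [0.466  0.3948 0.0711]
235 250 [0.4998 0.1552 0.0073]
175 363 [0.2387 0.2649 0.0937]
330 130 [ 0.7996 -0.0678  0.005 ]
517 230 [ 0.5576 -0.5199  0.0051]
147 160 [0.6847 0.3387 0.1281]
140 270 [0.449  0.3803 0.0052]
193 222 [0.5658 0.2578 0.0095]
287 238 [0.5234 0.0282 0.0577]
121 300 [0.376  0.4077 0.0453]
130 220 [0.5563 0.3842 0.0835]
```

View pics/wrist0.png

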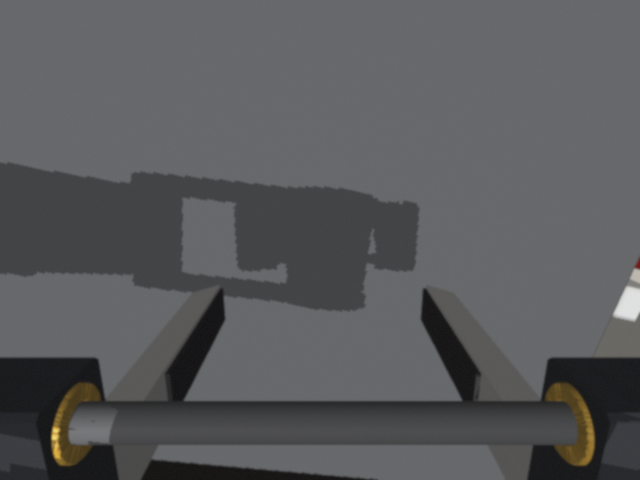

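View pics/c1.png

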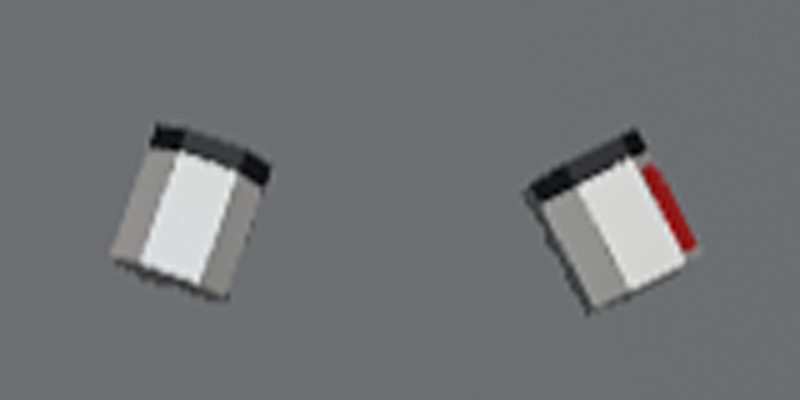

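View pics/c2.png

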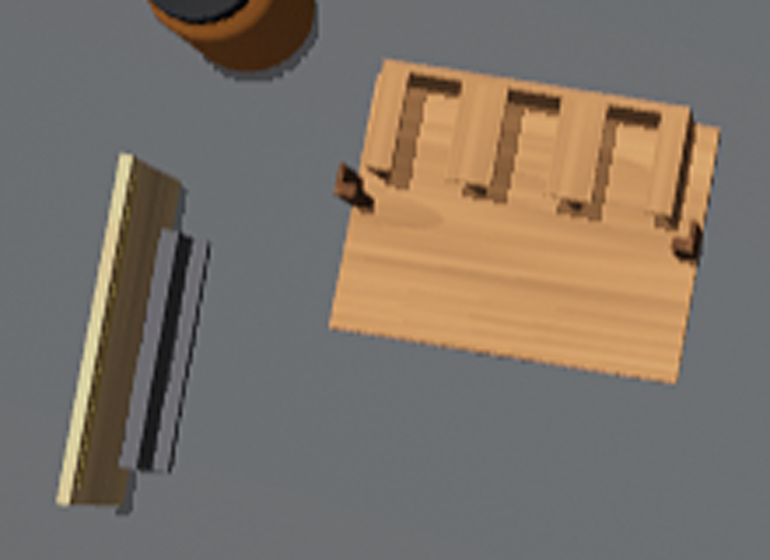

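View pics/c3.png

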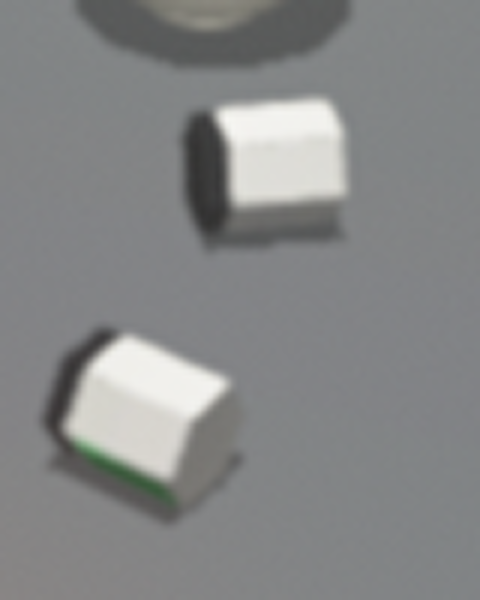

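```bash
cat >> h.py <<'E'
def tin(z,cx,cy,r=0.055,lo=0.044,hi=0.058):
    P=cloud(z); m=(abs(P[...,2]-(lo+hi)/2)<(hi-lo)/2)&(np.hypot(P[...,0]-cx,P[...,1]-cy)<r)
    q=P[m]; c,s,a=cv2.minAreaRect(q[:,:2].astype(np.float32)*1000)
    c=np.array(c)/1000
    if s[0]<s[1]: a+=90
    return c,a,s,np.median(q[:,2]),m.sum(),m
def ray(z,u,v,h):
    d=z['R'].T@np.linalg.inv(z['mtx'])@np.array([u,v,1.]); o=-z['R'].T@z['t']
    return o+d*(h-o[2])/d[2]
E
python3 - <<'E'
from h import *
z=load('top0')
for c in [(0.47,-.113),(.471,-.31)]:
    print(tin(z,*c)[:5])
s=3.5
for n,(u,v),h in [('trayL',(330,327),.006),('trayR',(676,383),.006),('roofBL',(384,58),.063),('roofBR',(690,106),.063),('brdTopFar',(126,154),.106),('brdTopNear',(64,505),.106)]:
    print(n,ray(z,90+(u-1.5)/s,170+(v-1.5)/s,h).round(4))
crop('side0',200,350,340,450,5,'c4'); crop('side0',370,450,310,430,5,'c5')
E
```

```text
(array([ 0.47447861, -0.11318292]), 162.14463806152344, (40.92949295043945, 66.76026153564453), np.float64(0.04955814163418345), np.int64(441))
(array([ 0.47401819, -0.31346277]), 27.006011962890625, (65.92578887939453, 40.07619094848633), np.float64(0.0494120877048477), np.int64(422))
trayL [0.4671 0.2763 0.006 ]
trayR [0.4322 0.0398 0.006 ]
roofBL [0.6416 0.2344 0.063 ]
roofBR [0.6119 0.0304 0.063 ]
brdTopFar [0.567  0.3873 0.106 ]
brdTopNear [0.3436 0.4138 0.106 ]
```

View pics/c4.png

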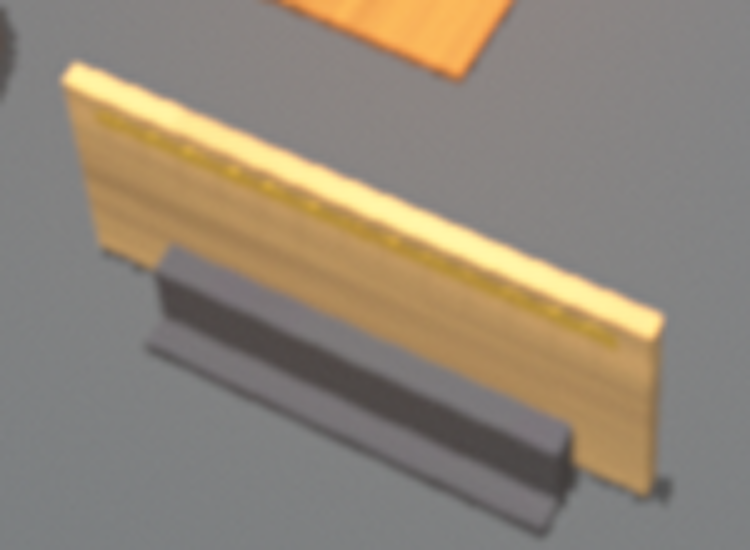

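```bash
cat >> h.py <<'E'
# target: grasp point position (180mm ahead), yaw psi deg, tilt deg (about tool y)
def Rt(psi,tilt=0): return Ro.from_euler('z',psi,degrees=True)*Ro.from_euler('x',180,degrees=True)*Ro.from_euler('y',tilt,degrees=True)
def plan(gp,psi,tilt=0,off=0.18,show=True):
    o=robot.get_obs(); R0=Ro.from_euler('xyz',o['ee_rot']); R1=Rt(psi,tilt)
    tcp=np.array(gp)-R1.apply([0,0,off])
    d=R0.inv().apply(tcp-o['tool_pos'])/0.1
    r=(R0.inv()*R1).as_rotvec()/(np.pi/2)
    n=max(np.linalg.norm(d)*100/41.7,np.linalg.norm(r)*90/7.16)
    print('inc',d.round(3),r.round(3),'rows',round(n,1))
def st():
    o=robot.get_obs(); R0=Ro.from_euler('xyz',o['ee_rot'])
    print('t',round(o['time'],2),'gp',(o['tool_pos']+R0.apply([0,0,.18])).round(4),'tz',R0.apply([0,0,1]).round(3),'ty',R0.apply([0,1,0]).round(3),'q',o['joint_positions'].round(2),'F',o['wrist_force'].round(1),'w',round(o['width'],4))
E
python3 - <<'E'
from h import *
st(); plan([.4745,-.113,.16],72)
E
```

```text
t 0.15 gp [ 0.1242 -0.5354  0.2238] tz [-0.     0.002 -1.   ] ty [ 0.226 -0.974 -0.002] q [-1.45  0.09  1.37 -0.    1.68 -0.1 ] F [ 0.1 -0.9 -0.2] w 0.0944
inc [ 4.367 -3.326  0.644] [-0.001 -0.001 -0.655] rows 13.3
```

>>> {"op": "move_arm", "data": {"increments": [[[1,0.4,-0.3,0,0,0,0],[1,0.7,-0.53,0,0,0,0],[1,1,-0.76,0,0,0,0],[1,1,-0.76,0,0,0,0]]]}}

```text
time: 0.48
tool_pos: [0.2075, -0.435, 0.4048]
ee_rot: [-3.14, -0.003, 0.234]
wrist_force: [-0.3, -0.3, 1.0]
width: 0.0942
```

>>> {"op": "move_arm", "data": {"increments": [[[1,0.3,-0.23,0,0,0,-0.08],[1,0.6,-0.46,0,0,0,-0.16],[1,0.9,-0.69,0,0,0,-0.24],[1,1,-0.76,0,0,0,-0.32],[1,1,-0.76,0,0,0,-0.4]]]}}

```text
time: 0.9
tool_pos: [0.2862, -0.3405, 0.4047]
ee_rot: [3.141, -0.001, 0.864]
wrist_force: [-0.6, -0.5, -0.5]
width: 0.094
```

```bash
python3 - <<'E'
from h import *
st(); plan([.4745,-.113,.16],72)
snap('top','top1');snap('wrist','w1')
E
```

```text
t 0.9 gp [ 0.2863 -0.3404  0.2247] tz [ 0.001  0.    -1.   ] ty [ 0.76 -0.65  0.  ] q [-1.   -0.15  1.6   0.    1.69 -0.29] F [-0.6 -0.5 -0.5] w 0.094
inc [ 2.952 -0.046  0.65 ] [ 0.    -0.001 -0.25 ] rows 7.2
```

View pics/top1.png

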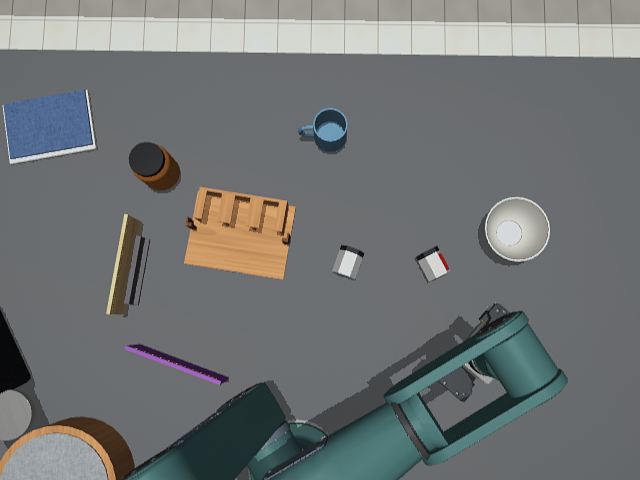

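View pics/w1.png

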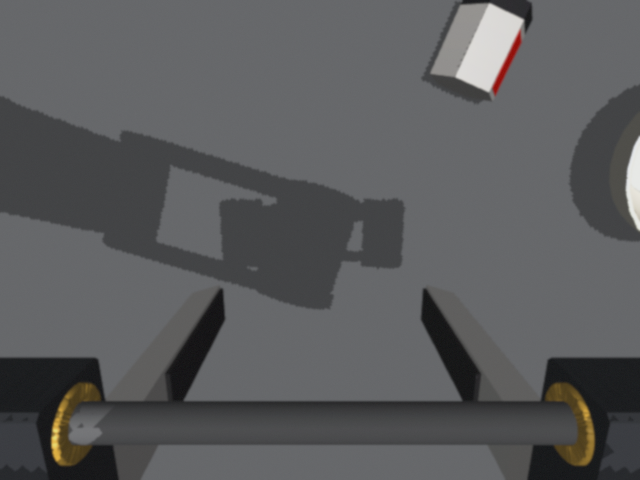

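>>> {"op": "move_arm", "data": {"increments": [[[1,0.4,0,0,0,0,-0.08],[1,0.8,0,0,0,0,-0.16],[1,1,0,0,0,0,-0.25],[1,1,0,0,0,0,-0.25]]]}}

```text
time: 1.33
tool_pos: [0.3518, -0.2657, 0.4045]
ee_rot: [3.141, -0.001, 1.249]
wrist_force: [-0.7, -0.3, 1.2]
width: 0.0941
```

```bash
python3 - <<'E'
from h import *
st(); plan([.4745,-.113,.16],72)
E
```

```text
t 1.33 gp [ 0.352  -0.2655  0.2245] tz [ 0.001  0.001 -1.   ] ty [ 0.949 -0.316  0.   ] q [-0.78 -0.16  1.61  0.    1.69 -0.45] F [-0.7 -0.3  1.2] w 0.0941
inc [1.835 0.681 0.648] [ 0.    -0.001 -0.005] rows 4.9
```

>>> {"op": "move_arm", "data": {"increments": [[[1,0.4,0.15,0,0,0,0],[1,0.8,0.3,0,0,0,0],[1,1,0.45,0,0,0,0],[1,1,0.68,0,0,0,0],[1,1,0.68,0,0,0,0]]]}}

```text
time: 1.75
tool_pos: [0.4489, -0.1952, 0.4037]
ee_rot: [3.142, 0.001, 1.243]
wrist_force: [-0.9, 0.5, 0.4]
width: 0.094
```

```bash
python3 - <<'E'
from h import *
st(); plan([.4745,-.113,.16],72); plan([.4745,-.113,.2],72,-60)
snap('wrist','w2')
z=load('w2'); print(tin(z,.4745,-.113)[:5])
E
```

```text
t 1.75 gp [ 0.4489 -0.1953  0.2237] tz [-0.    -0.001 -1.   ] ty [ 0.947 -0.322  0.   ] q [-0.53 -0.05  1.51 -0.    1.68 -0.2 ] F [-0.9  0.5  0.4] w 0.094
inc [ 0.861 -0.023  0.637] [-0.     0.    -0.009] rows 2.6
inc [ 2.42  -0.044  1.136] [-0.005 -0.666 -0.008] rows 8.4
(array([ 0.47585895, -0.11439186]), 161.1932601928711, (38.259403228759766, 66.09355926513672), np.float64(0.05068524250755851), np.int64(4032))
```

View pics/w2.png

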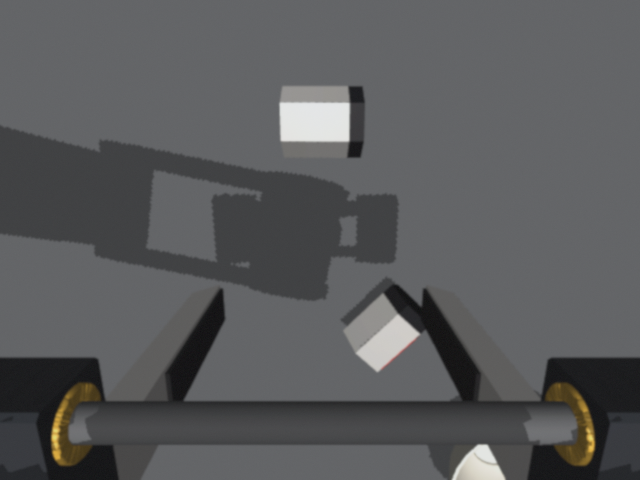

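>>> {"op": "move_arm", "data": {"increments": [[[1,0.16,0,0,0,-0.07,0],[1,0.33,0,0,0,-0.14,0],[1,0.5,0,0,0,-0.21,0],[1,0.66,0,0,0,-0.28,0],[1,0.83,0,0,0,-0.33,0],[1,1,0,0,0,-0.33,0]]]}}

```text
time: 2.3
tool_pos: [0.478, -0.0996, 0.4041]
ee_rot: [-3.141, 0.523, 1.242]
wrist_force: [0.9, 0.5, -0.1]
width: 0.0938
```

```bash
python3 - <<'E'
from h import *
st(); plan([.476,-.1145,.2],71.2,-60)
E
```

```text
t 2.3 gp [ 0.4489 -0.1846  0.2481] tz [-0.162 -0.472 -0.867] ty [ 0.946 -0.323 -0.001] q [-0.17 -0.01  1.51 -0.52  1.71  0.1 ] F [ 0.9  0.5 -0.1] w 0.0938
inc [1.792 0.028 0.284] [-0.001 -0.334 -0.   ] rows 4.4
```

```bash
python3 - <<'E'
from h import *
plan([.476,-.1145,.12],71.2,-30)
E
```

```text
inc [1.292 0.029 0.735] [-0.001 -0.001 -0.   ] rows 3.6
```

>>> {"op": "move_arm", "data": {"increments": [[[1,0.4,0,0.1,0,0,0],[1,0.8,0,0.2,0,0,0],[1,1,0,0.4,0,0,0],[1,1,0,0.5,0,0,0]]]}}

```text
time: 2.63
tool_pos: [0.4975, -0.04, 0.3071]
ee_rot: [-3.133, 0.519, 1.249]
wrist_force: [0.2, -0.3, -1.2]
width: 0.0941
```

```bash
python3 - <<'E'
from h import *
st(); plan([.476,-.1145,.10],71.2,-30);plan([.476,-.1145,.027],71.2,-30)
E
```

```text
t 2.63 gp [ 0.4678 -0.1243  0.1508] tz [-0.165 -0.468 -0.868] ty [ 0.947 -0.32  -0.008] q [-0.05  0.08  1.61 -0.5   1.6   0.3 ] F [ 0.2 -0.3 -1.2] w 0.0941
inc [0.363 0.041 0.382] [-0.003 -0.003  0.004] rows 1.3
inc [0.725 0.046 1.016] [-0.003 -0.003  0.004] rows 3.0
```

>>> {"op": "move_arm", "data": {"increments": [[[1,0.3,0.04,0.3,0,0,0],[1,0.36,0.04,0.38,0,0,0],[1,0.36,0.04,0.38,0,0,0],[1,0.36,0.04,0.38,0,0,0]]]}}

```text
time: 2.97
tool_pos: [0.5061, -0.0317, 0.2615]
ee_rot: [-3.141, 0.52, 1.243]
wrist_force: [0.7, -0.8, 0.8]
width: 0.0938
```

```bash
python3 - <<'E'
from h import *
st(); plan([.476,-.1145,.027],71.2,-30); snap('wrist','w3')
print(tin(load('w3'),.476,-.1145)[:5])
E
```

```text
t 2.97 gp [ 0.4772 -0.1164  0.1053] tz [-0.16  -0.47  -0.868] ty [ 0.947 -0.322 -0.   ] q [-0.03  0.14  1.65 -0.5   1.53  0.36] F [ 0.7 -0.8  0.8] w 0.0938
inc [ 0.408 -0.018  0.673] [-0.    -0.002  0.   ] rows 1.9
(array([ 0.47665939, -0.11176984]), 160.64459228515625, (35.636268615722656, 66.24369812011719), np.float64(0.0505431671079462), np.int64(6925))
```

View pics/w3.png

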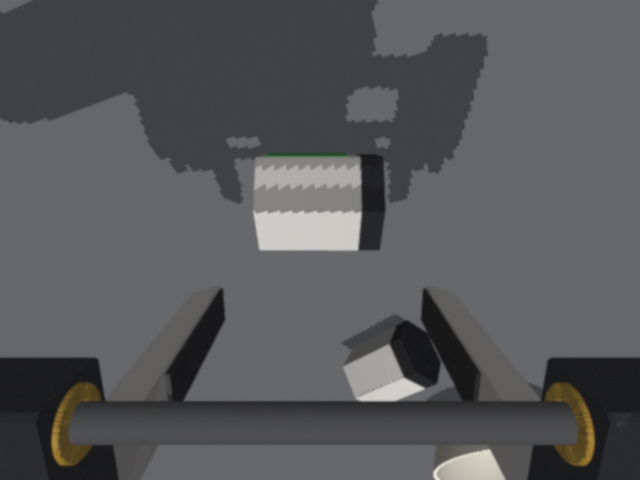

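>>> {"op": "move_arm", "data": {"increments": [[[1,0.2,0,0.33,0,0,0],[1,0.41,0,0.66,0,0,0],[1,0.41,-0.01,0.66,0,0,0],[1,0.41,-0.01,0.66,0,0,0]]]}}

```text
time: 3.35
tool_pos: [0.506, -0.0277, 0.1837]
ee_rot: [-3.139, 0.52, 1.246]
wrist_force: [0.3, 0.2, 0.8]
width: 0.0936
```

>>> {"op": "move_arm", "data": {"increments": [[[0.4,0,0,0,0,0,0],[0.4,0,0,0,0,0,0],[0.4,0,0,0,0,0,0],[0.4,0,0,0,0,0,0],[0.4,0,0,0,0,0,0],[0.4,0,0,0,0,0,0]]]}}

```text
time: 3.85
tool_pos: [0.5068, -0.027, 0.1847]
ee_rot: [3.14, 0.519, 1.244]
wrist_force: [-0.4, 1.3, 4.7]
width: 0.0657
```

```bash
python3 - <<'E'
from h import *
st(); snap('wrist','w4')
E
```

```text
t 3.85 gp [ 0.4785 -0.1116  0.0284] tz [-0.157 -0.47  -0.869] ty [ 0.948 -0.32   0.002] q [-0.02  0.22  1.72 -0.5   1.39  0.44] F [-0.4  1.3  4.7] w 0.0657
```

View pics/w4.png

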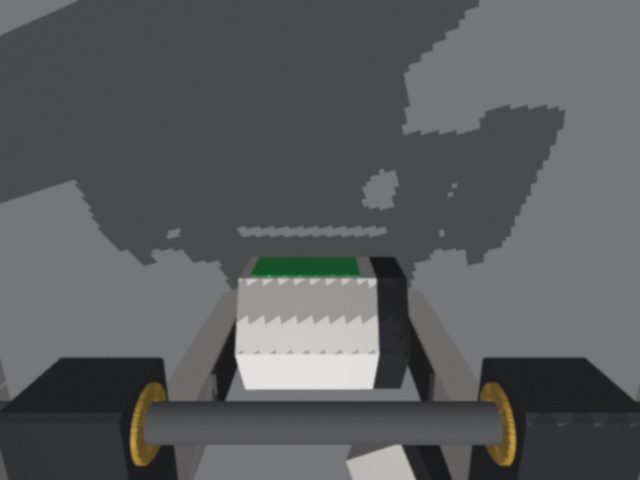

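```bash
python3 - <<'E'
from h import *
plan([.478,-.112,.10],71.2,-30);plan([.478,-.112,.10],71.2,30)
E
```

```text
inc [-0.351  0.002 -0.619] [ 0.002 -0.003  0.001] rows 1.7
inc [-1.914 -0.003  0.273] [0.001 0.664 0.002] rows 8.3
```

>>> {"op": "move_arm", "data": {"increments": [[[0.4,-0.17,0,-0.31,0,0,0],[0.4,-0.35,0,-0.62,0,0,0],[0.4,-0.35,0,-0.62,0,0,0]]]}}

```text
time: 4.15
tool_pos: [0.5086, -0.027, 0.2615]
ee_rot: [3.127, 0.516, 1.239]
wrist_force: [1.2, 0.3, -1.0]
width: 0.0658
```

```bash
python3 - <<'E'
from h import *
st();plan([.478,-.112,.10],71.2,0)
E
```

```text
t 4.15 gp [ 0.4822 -0.1118  0.1049] tz [-0.147 -0.471 -0.87 ] ty [ 0.948 -0.319  0.013] q [-0.02  0.14  1.64 -0.5   1.52  0.37] F [ 1.2  0.3 -1. ] w 0.0658
inc [-0.877 -0.017  0.285] [0.008 0.329 0.   ] rows 4.1
```

>>> {"op": "move_arm", "data": {"increments": [[[0.4,-0.2,0,0.04,0,0.07,0],[0.4,-0.4,0,0.09,0,0.15,0],[0.4,-0.6,0,0.15,0,0.22,0],[0.4,-0.75,0,0.22,0,0.29,0],[0.4,-0.88,0,0.28,0,0.333,0],[0.4,-0.88,0,0.28,0,0.333,0]]]}}

```text
time: 4.65
tool_pos: [0.4767, -0.1149, 0.2734]
ee_rot: [3.141, -0.005, 1.241]
wrist_force: [-0.6, 0.2, -2.6]
width: 0.0657
```

```bash
python3 - <<'E'
from h import *
st();plan([.478,-.112,.10],71.2,30)
E
```

```text
t 4.65 gp [ 0.477  -0.114   0.0934] tz [ 0.002  0.005 -1.   ] ty [ 0.946 -0.324  0.   ] q [-0.35  0.02  1.71  0.    1.42 -0.02] F [-0.6  0.2 -2.6] w 0.0657
inc [-0.87   0.005  0.171] [ 0.     0.33  -0.001] rows 4.2
```

>>> {"op": "move_arm", "data": {"increments": [[[0.4,-0.2,0,0.02,0,0.07,0],[0.4,-0.4,0,0.04,0,0.15,0],[0.4,-0.6,0,0.08,0,0.22,0],[0.4,-0.75,0,0.12,0,0.29,0],[0.4,-0.88,0,0.17,0,0.333,0],[0.4,-0.88,0,0.17,0,0.333,0],[0.4,-0.88,0,0.17,0,0.333,0]]]}}

```text
time: 5.23
tool_pos: [0.4494, -0.1956, 0.2549]
ee_rot: [-3.137, -0.526, 1.242]
wrist_force: [-1.5, 0.5, -1.4]
width: 0.066
```

```bash
python3 - <<'E'
from h import *
st();plan([.478,-.112,.031],71.2,30);plan([.478,-.112,.028],71.2,30)
E
```

```text
t 5.23 gp [ 0.4778 -0.1098  0.0992] tz [ 0.158  0.476 -0.865] ty [ 0.947 -0.321 -0.004] q [-0.67  0.08  1.72  0.49  1.54 -0.41] F [-1.5  0.5 -1.4] w 0.066
inc [-0.356  0.004  0.58 ] [-0.003 -0.001 -0.   ] rows 1.6
inc [-0.371  0.004  0.606] [-0.003 -0.001 -0.   ] rows 1.7
```

>>> {"op": "move_arm", "data": {"increments": [[[0.4,-0.15,0,0.25,0,0,0],[0.4,-0.3,0,0.48,0,0,0],[0.4,-0.37,0,0.6,0,0,0],[0.4,-0.37,0,0.6,0,0,0],[0.4,-0.37,0,0.6,0,0,0]]]}}

```text
time: 5.65
tool_pos: [0.4496, -0.1958, 0.1856]
ee_rot: [-3.14, -0.526, 1.247]
wrist_force: [0.1, -0.8, -1.7]
width: 0.0659
```

```bash
python3 - <<'E'
from h import *
st(); snap('wrist','w5')
E
```

```text
t 5.65 gp [ 0.4781 -0.1101  0.0299] tz [ 0.158  0.476 -0.865] ty [ 0.948 -0.317 -0.001] q [-0.67  0.16  1.79  0.5   1.41 -0.49] F [ 0.1 -0.8 -1.7] w 0.0659
```

View pics/w5.png

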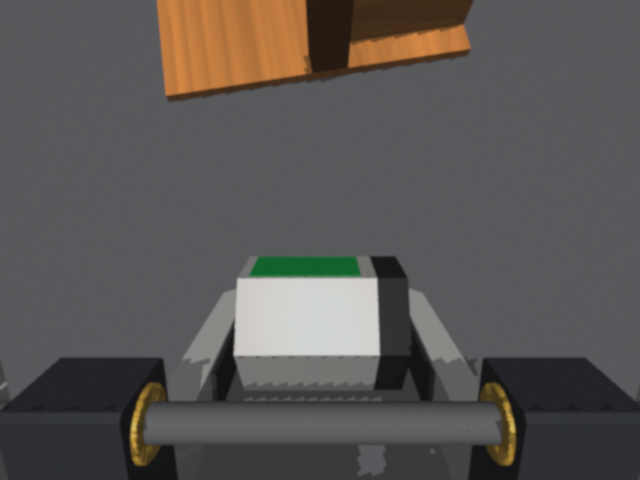

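>>> {"op": "move_arm", "data": {"increments": [[[0.4,-0.015,0,0.026,0,0,0],[0.4,-0.015,0,0.026,0,0,0],[1,-0.015,0,0.026,0,0,0],[1,-0.015,0,0.026,0,0,0],[1,-0.015,0,0.026,0,0,0],[1,-0.015,0,0.026,0,0,0]]]}}

```text
time: 6.2
tool_pos: [0.4491, -0.1974, 0.1832]
ee_rot: [3.141, -0.528, 1.246]
wrist_force: [-0.5, -0.2, 0.6]
width: 0.0892
```

```bash
python3 - <<'E'
from h import *
st(); plan([.478,-.11,.1],71.2,30)
E
```

```text
t 6.2 gp [ 0.4782 -0.1115  0.0276] tz [ 0.161  0.477 -0.864] ty [ 0.948 -0.32   0.001] q [-0.68  0.17  1.79  0.5   1.41 -0.49] F [-0.5 -0.2  0.6] w 0.0892
inc [ 0.384 -0.008 -0.618] [-0.001 -0.003  0.002] rows 1.7
```

>>> {"op": "move_arm", "data": {"increments": [[[1,0.219,0,0.013,0,-0.078,0],[1,0.435,0,0.053,0,-0.156,0],[1,0.645,0,0.12,0,-0.233,0],[1,0.845,0,0.211,0,-0.311,0],[1,0.9,0,0.241,0,-0.333,0],[1,0.9,0,0.241,0,-0.333,0]]]}}

```text
time: 6.7
tool_pos: [0.4784, -0.1099, 0.208]
ee_rot: [3.14, -0.004, 1.25]
wrist_force: [0.5, 0.1, -0.1]
width: 0.0939
```

>>> {"op": "move_arm", "data": {"increments": [[[1,0.219,0,0.013,0,-0.078,0],[1,0.435,0,0.053,0,-0.156,0],[1,0.645,0,0.12,0,-0.233,0],[1,0.845,0,0.211,0,-0.311,0],[1,0.9,0,0.241,0,-0.333,0],[1,0.9,0,0.241,0,-0.333,0]]]}}

```text
time: 7.2
tool_pos: [0.5064, -0.0256, 0.1816]
ee_rot: [-3.136, 0.519, 1.25]
wrist_force: [-0.2, -0.0, 0.3]
width: 0.0936
```

```bash
python3 - <<'E'
from h import *
st(); plan([.478,-.1115,.027],71.2,-30);snap('wrist','w6')
E
```

```text
t 7.2 gp [ 0.4774 -0.11    0.0253] tz [-0.161 -0.469 -0.868] ty [ 0.948 -0.318 -0.005] q [-0.02  0.23  1.72 -0.5   1.39  0.44] F [-0.2 -0.   0.3] w 0.0936
inc [-0.011  0.008 -0.008] [-0.001 -0.003  0.004] rows 0.1
```

View pics/w6.png

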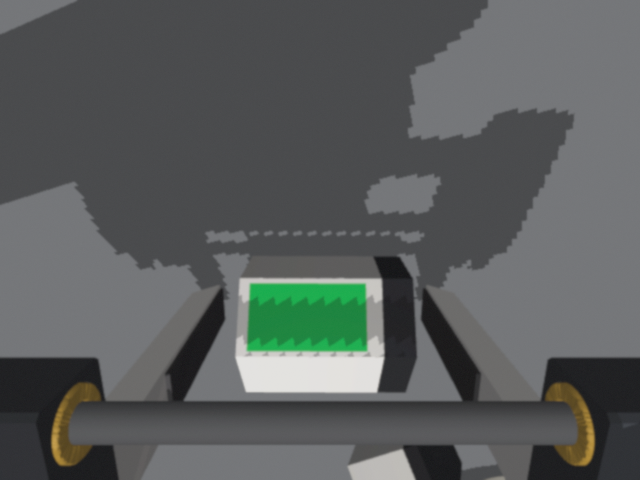

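>>> {"op": "move_arm", "data": {"increments": [[[0.4,0,0,0,0,0,0],[0.4,0,0,0,0,0,0],[0.4,0,0,0,0,0,0],[0.4,0,0,0,0,0,0],[0.4,0,0,0,0,0,0],[0.4,-0.25,0,-0.43,0,0,0],[0.4,-0.45,0,-0.8,0,0,0],[0.4,-0.45,0,-0.8,0,0,0]]]}}

```text
time: 7.92
tool_pos: [0.5082, -0.0267, 0.2823]
ee_rot: [3.129, 0.516, 1.239]
wrist_force: [0.4, -1.1, -0.4]
width: 0.066
```

```bash
python3 - <<'E'
from h import *
st(); plan([.478,-.06,.14],81.6,0)
E
```

```text
t 7.92 gp [ 0.4815 -0.1114  0.1258] tz [-0.149 -0.471 -0.87 ] ty [ 0.947 -0.32   0.011] q [-0.02  0.12  1.62 -0.49  1.56  0.35] F [ 0.4 -1.1 -0.4] w 0.066
inc [-0.546 -0.176 -0.126] [-0.022  0.328 -0.113] rows 4.4
```

>>> {"op": "move_arm", "data": {"increments": [[[0.4,-0.1,-0.03,-0.1,0,0.07,-0.02],[0.4,-0.21,-0.06,-0.13,0,0.14,-0.04],[0.4,-0.32,-0.1,-0.14,-0.01,0.21,-0.06],[0.4,-0.43,-0.14,-0.14,-0.02,0.28,-0.09],[0.4,-0.55,-0.18,-0.13,-0.022,0.33,-0.113],[0.4,-0.55,-0.18,-0.13,-0.022,0.33,-0.113],[0.4,-0.55,-0.18,-0.13,-0.022,0.33,-0.113]]]}}

```text
time: 8.5
tool_pos: [0.4761, -0.0605, 0.3138]
ee_rot: [-3.13, -0.001, 1.42]
wrist_force: [0.7, 0.1, -1.6]
width: 0.0658
```

```bash
python3 - <<'E'
from h import *
st(); plan([.4814,.0,.19],81.6,0)
snap('wrist','w7')
E
```

```text
t 8.5 gp [ 0.474  -0.06    0.1338] tz [-0.011  0.002 -1.   ] ty [ 0.989 -0.15  -0.012] q [-0.24 -0.03  1.67 -0.    1.51 -0.09] F [ 0.7  0.1 -1.6] w 0.0658
inc [ 0.606 -0.044 -0.561] [-0.007 -0.    -0.002] rows 2.0
```

View pics/w7.png

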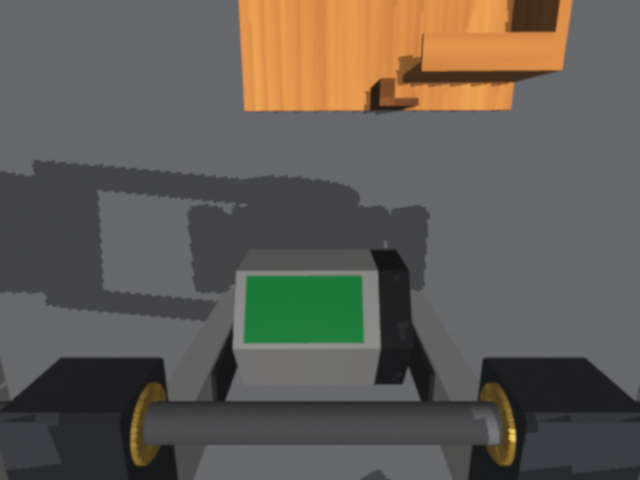

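>>> {"op": "move_arm", "data": {"increments": [[[0.4,0,0,-0.4,0,0,0],[0.4,0,0,-0.8,0,0,0],[0.4,0,0,-1,0,0,0],[0.4,0,0,-1,0,0,0]]]}}

```text
time: 8.88
tool_pos: [0.4787, -0.0593, 0.4193]
ee_rot: [-3.14, -0.0, 1.425]
wrist_force: [-0.0, -0.6, -1.1]
width: 0.0661
```

```bash
python3 - <<'E'
from h import *
st(); snap('wrist','w8')
E
```

```text
t 8.88 gp [ 0.4784 -0.0592  0.2393] tz [-0.002  0.    -1.   ] ty [ 0.989 -0.146 -0.002] q [-0.24 -0.07  1.5  -0.    1.71 -0.09] F [-0.  -0.6 -1.1] w 0.0661
```

View pics/w8.png

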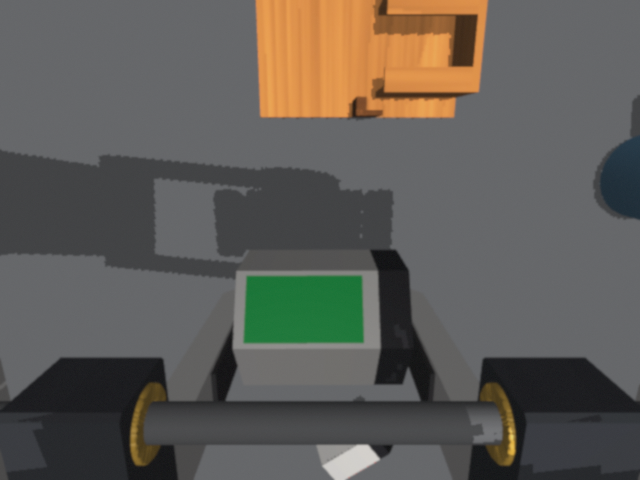

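```bash
python3 - <<'E'
from h import *
z=load('w8'); crop('w8',240,500,0,130,3,'c6')
P=cloud(z)
# caddy axes
m=(P[...,2]>0.055)&(P[...,2]<0.072)&(P[...,0]>.5)&(P[...,0]<.7)&(P[...,1]>0)&(P[...,1]<.3)
print(m.sum(), np.median(P[m][:,2]))
for n,(u,v) in dict(cf=(260,117),cb=(455.5,117),ft=(257.5,10)).items(): print(n,ray(z,u,v,.006).round(4))
for n,(u,v) in dict(rf=(384,92),rb=(479.5,93)).items(): print(n,ray(z,u,v,.063).round(4))
E
```

```text
4994 0.06378154037736494
cf [0.4342 0.0393 0.006 ]
cb [0.6125 0.013  0.006 ]
ft [0.4486 0.1263 0.006 ]
rf [0.541  0.0407 0.063 ]
rb [0.6143 0.0291 0.063 ]
```

View pics/c6.png

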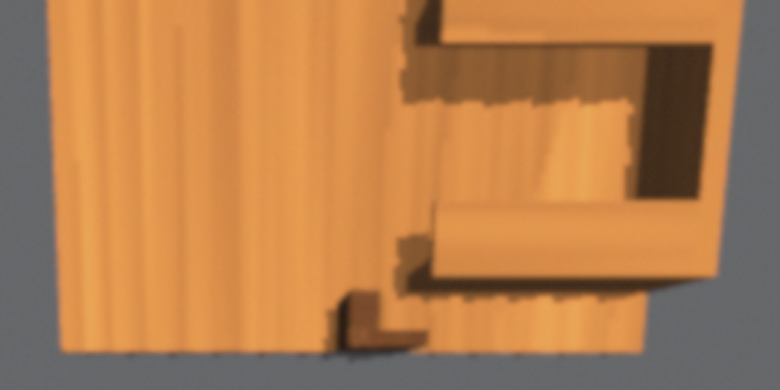

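```bash
cat >> h.py <<'E'
O=np.array([.555,.1425]); EX=np.array([.9893,-.1459]); EY=np.array([.1459,.9893])
def cad(x,y,z): return np.r_[O+EX*x/1000+EY*y/1000, z/1000]
E
python3 - <<'E'
from h import *
print(cad(-63,-67,31)); plan(cad(-63,-67,110),81.6,30)
E
```

```text
[0.4828988 0.0854086 0.031    ]
inc [ 0.537 -0.156  1.503] [-0.004  0.333 -0.001] rows 4.2
```

>>> {"op": "move_arm", "data": {"increments": [[[0.4,0.1,-0.03,0.16,0,0.07,0],[0.4,0.2,-0.06,0.32,0,0.14,0],[0.4,0.3,-0.1,0.48,0,0.21,0],[0.4,0.4,-0.13,0.64,0,0.28,0],[0.4,0.5,-0.16,0.8,0,0.333,0],[0.4,0.54,-0.16,1,0,0.333,0],[0.4,0.54,-0.16,1,0,0.333,0]]]}}

```text
time: 9.52
tool_pos: [0.4664, -0.0028, 0.3067]
ee_rot: [-3.111, -0.524, 1.409]
wrist_force: [-0.4, -1.6, -3.0]
width: 0.0658
```

```bash
python3 - <<'E'
from h import *
st(); plan(cad(-63,-67,70),81.6,30)
E
```

```text
t 9.52 gp [0.4755 0.087  0.151 ] tz [ 0.05   0.499 -0.865] ty [ 0.989 -0.146 -0.026] q [-0.29 -0.05  1.74  0.51  1.55 -0.18] F [-0.4 -1.6 -3. ] w 0.0658
inc [-0.407  0.056  0.697] [-0.015 -0.001 -0.008] rows 1.9
```

>>> {"op": "move_arm", "data": {"increments": [[[0.4,-0.2,0.03,0.35,0,0,0],[0.4,-0.4,0.05,0.69,-0.01,0,-0.004],[0.4,-0.4,0.05,0.69,-0.01,0,-0.004],[0.4,-0.4,0.05,0.69,-0.01,0,-0.004],[0.4,-0.4,0.05,0.69,-0.01,0,-0.004]]]}}

```text
time: 9.93
tool_pos: [0.4732, -0.0043, 0.2359]
ee_rot: [3.135, -0.526, 1.425]
wrist_force: [0.3, -1.0, -1.2]
width: 0.0656
```

```bash
python3 - <<'E'
from h import *
st(); plan(cad(-63,-67,33),81.6,30); snap('wrist','w9'); snap('top','top2')
E
```

```text
t 9.93 gp [0.4875 0.0849 0.0802] tz [ 0.08   0.496 -0.865] ty [ 0.989 -0.149  0.006] q [-0.29  0.03  1.82  0.53  1.4  -0.27] F [ 0.3 -1.  -1.2] w 0.0656
inc [-0.234 -0.038  0.407] [ 0.004 -0.001  0.   ] rows 1.1
```

View pics/w9.png

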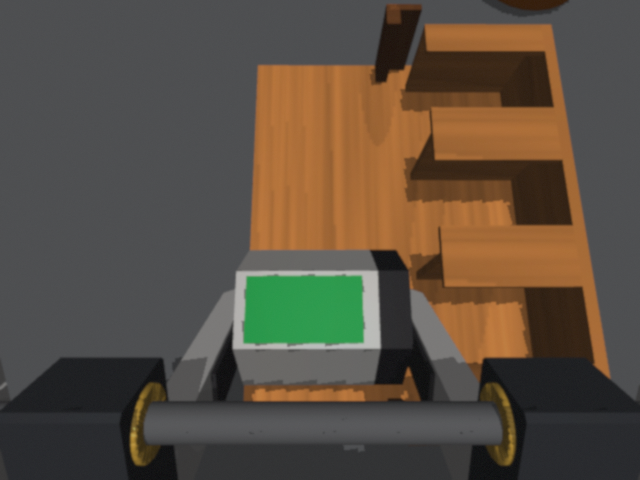

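View pics/top2.png

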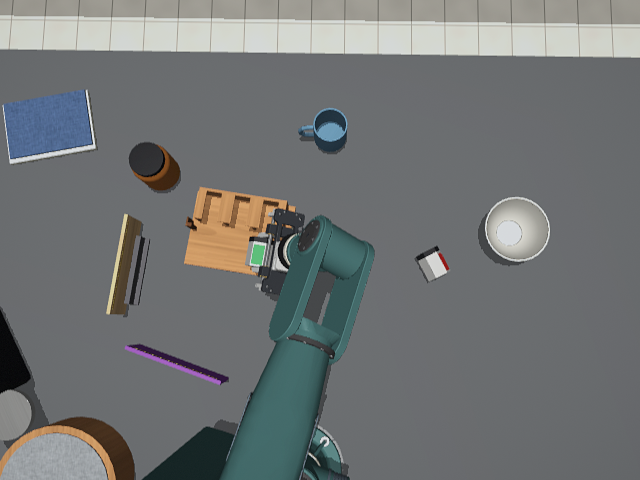

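>>> {"op": "move_arm", "data": {"increments": [[[0.4,-0.12,-0.04,0.2,0,0,0],[0.4,-0.23,-0.04,0.4,0,0,0],[0.4,-0.23,-0.04,0.4,0,0,0],[0.4,-0.23,-0.04,0.4,0,0,0],[0.4,-0.23,-0.04,0.4,0,0,0]]]}}

```text
time: 10.45
tool_pos: [0.4698, -0.0039, 0.1905]
ee_rot: [3.132, -0.525, 1.426]
wrist_force: [-0.7, 0.4, -1.6]
width: 0.0659
```

```bash
python3 - <<'E'
from h import *
st(); plan(cad(-63,-67,33),81.6,30)
snap('wrist','w10'); print(tin(load('w10'),.483,.085,lo=.051,hi=.064)[:5])
E
```

```text
t 10.45 gp [0.4845 0.0852 0.0348] tz [ 0.082  0.495 -0.865] ty [ 0.989 -0.149  0.008] q [-0.29  0.08  1.88  0.54  1.31 -0.32] F [-0.7  0.4 -1.6] w 0.0659
inc [-0.005 -0.001  0.015] [ 0.005 -0.001  0.001] rows 0.1
(array([0.48403992, 0.08448637]), 172.5072784423828, (49.98122024536133, 90.35877990722656), np.float64(0.06095646140026179), np.int64(19548))
```

>>> {"op": "move_arm", "data": {"increments": [[[0.4,-0.012,0,0.02,0,0,0],[0.4,-0.02,0,0.038,0,0,0],[0.4,-0.02,0,0.038,0,0,0],[0.4,-0.02,0,0.038,0,0,0]]]}}

```text
time: 10.83
tool_pos: [0.4698, -0.004, 0.1865]
ee_rot: [3.132, -0.526, 1.427]
wrist_force: [-3.1, -3.2, 6.9]
width: 0.0662
```

```bash
python3 - <<'E'
from h import *
st()
snap('wrist','w11'); print(tin(load('w11'),.483,.085,lo=.051,hi=.064)[:5])
E
```

```text
t 10.83 gp [0.4845 0.0851 0.0308] tz [ 0.081  0.495 -0.865] ty [ 0.989 -0.148  0.008] q [-0.29  0.08  1.88  0.54  1.3  -0.33] F [-3.1 -3.2  6.9] w 0.0662
(array([0.48367328, 0.08237919]), 172.05174255371094, (49.35569763183594, 90.3406982421875), np.float64(0.057249120761299954), np.int64(18406))
```

>>> {"op": "move_arm", "data": {"increments": [[[1,0,0,0,0,0,0],[1,0,0,0,0,0,0],[1,0,0,0,0,0,0],[1,0,0,0,0,0,0],[1,0,0,0,0,0,0]]]}}

```text
time: 11.3
tool_pos: [0.4688, -0.0034, 0.1838]
ee_rot: [3.136, -0.526, 1.424]
wrist_force: [-0.5, -0.0, 0.6]
width: 0.093
```

>>> {"op": "move_arm", "data": {"increments": [[[1,0.219,0,0.013,0,-0.078,0],[1,0.435,0,0.053,0,-0.156,0],[1,0.645,0,0.12,0,-0.233,0],[1,0.845,0,0.211,0,-0.311,0],[1,0.9,0,0.241,0,-0.333,0],[1,0.9,0,0.241,0,-0.333,0]]]}}

```text
time: 11.8
tool_pos: [0.4823, 0.0879, 0.2086]
ee_rot: [3.136, -0.002, 1.426]
wrist_force: [-0.1, 0.1, 0.4]
width: 0.0941
```

```bash
python3 - <<'E'
from h import *
st();plan(cad(-63,-67,33),81.6,0);
snap('wrist','w12'); print(tin(load('w12'),.483,.085,lo=.052,hi=.060)[:5])
E
```

```text
t 11.8 gp [0.4833 0.0881 0.0286] tz [ 0.006  0.001 -1.   ] ty [ 0.99  -0.144  0.006] q [0.06 0.08 1.78 0.   1.27 0.21] F [-0.1  0.1  0.4] w 0.0941
inc [-0.023  0.01  -0.044] [ 0.004 -0.001  0.001] rows 0.1
(array([0.48381601, 0.09040909]), 171.41665649414062, (34.004146575927734, 107.04566192626953), np.float64(0.05695742212860492), np.int64(16049))
```

View pics/w12.png

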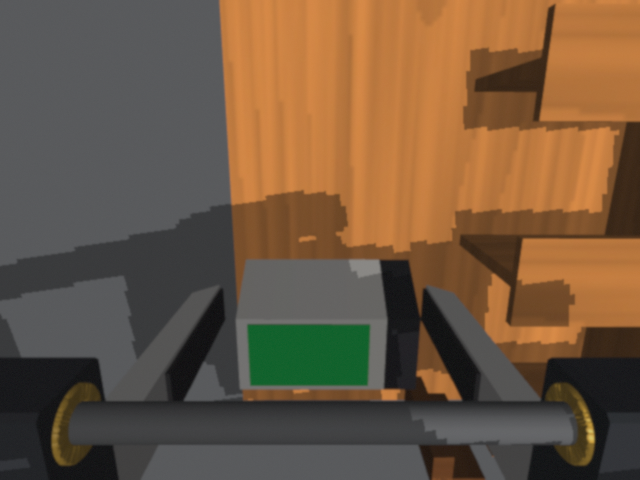

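>>> {"op": "move_arm", "data": {"increments": [[[1,0,0,-0.4,0,0,0],[1,0,0,-0.8,0,0,0],[1,-0.2,0,-1,0,0,0],[1,-0.6,0,-1,0,0,0],[1,-1,0,-1,0,0,0],[1,-1,0,-1,0,0,0],[1,-1,0,-1,0,0,0]]]}}

```text
time: 12.43
tool_pos: [0.4662, -0.0162, 0.3077]
ee_rot: [3.137, -0.004, 1.415]
wrist_force: [1.3, 0.5, -0.1]
width: 0.0944
```

```bash
python3 - <<'E'
from h import *
st()
snap('wrist','w13'); print(tin(load('w13'),.483,.087,lo=.052,hi=.060)[:5])
E
```

```text
t 12.43 gp [ 0.4671 -0.0157  0.1277] tz [ 0.005  0.003 -1.   ] ty [ 0.988 -0.155  0.004] q [-0.16 -0.06  1.71  0.    1.48 -0.  ] F [ 1.3  0.5 -0.1] w 0.0944
(array([0.48502847, 0.08815783]), 171.17727661132812, (35.89850616455078, 66.38264465332031), np.float64(0.057016791809932486), np.int64(8447))
```

View pics/w13.png

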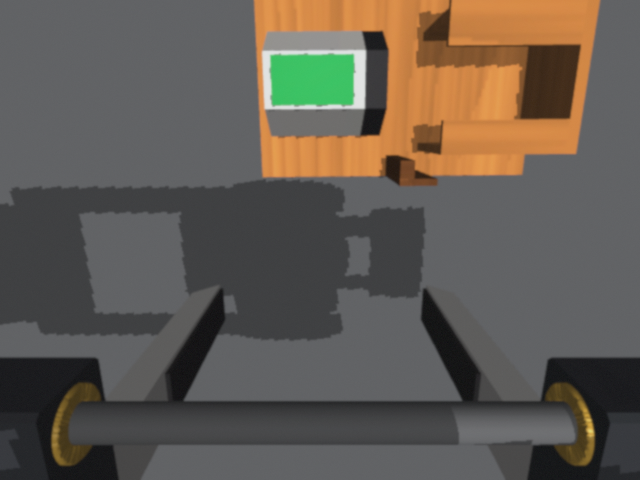

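```bash
crop() { :; }; python3 - <<'E'
from h import *
crop('w13',250,610,0,200,2.2,'c7')
z=load('w13')
def c(u,v,h):
    p=ray(z,u,v,h)[:2]-O; return (np.array([p@EX,p@EY])*1000).round(1)
print('label',[c(u,v,.056) for u,v in [(270,55),(354,54),(271,107),(354,106)]])
print('topface',[c(u,v,.056) for u,v in [(264,51),(365,49),(264,109),(367,109)]])
print('window',[c(u,v,.063) for u,v in [(450,45),(580,44),(443,120),(573,119)]])
print('tray',[c(u,v,.006) for u,v in [(263,177),(523,175)]], 'roof',[c(u,v,.063) for u,v in [(441,153),(578,154)]])
E
```

```text
label [array([-90.1, -51.3]), array([-46.1, -51.2]), array([-90.7, -77.2]), array([-45.8, -77. ])]
topface [array([-93.2, -49.4]), array([-40.4, -48.8]), array([-94.5, -78.2]), array([-38.7, -78.6])]
window [array([  1.9, -48.6]), array([ 67.8, -48.6]), array([  1. , -84.9]), array([ 70., -85.])]
tray [array([-103.9, -120. ]), array([  75.1, -120.3])] roof [array([   1.1, -102. ]), array([  75.6, -103.2])]
```

View pics/c7.png

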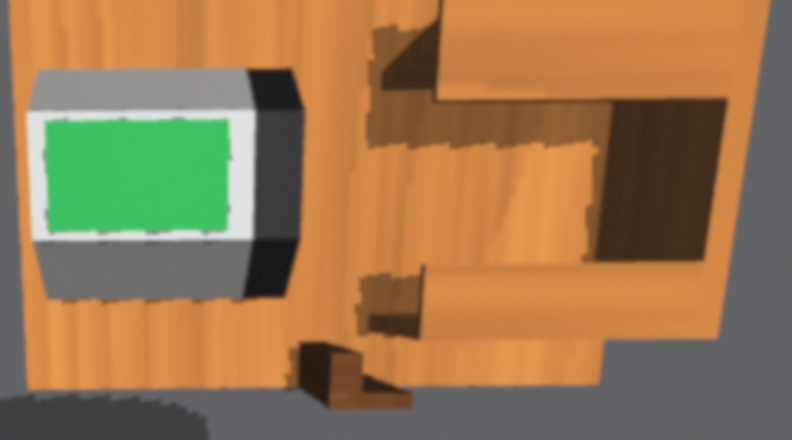

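```bash
sed -i 's/^O=.*EX=/O=np.array([.5563,.1423]); EX=/' h.py; python3 - <<'E'
from h import *
st(); plan(cad(-65.5,-64,130),81.6,0); plan(cad(-65.5,-64,34),81.6,0)
E
```

```text
t 12.48 gp [ 0.4672 -0.0143  0.1275] tz [ 0.005  0.003 -1.   ] ty [ 0.988 -0.152  0.004] q [-0.15 -0.06  1.71  0.    1.48 -0.  ] F [0.2 0.6 0.5] w 0.0938
inc [ 1.047 -0.002 -0.021] [ 0.003 -0.003 -0.004] rows 2.5
inc [ 1.043 -0.005  0.939] [ 0.003 -0.003 -0.004] rows 3.4
```

>>> {"op": "move_arm", "data": {"increments": [[[1,0.4,0,0,0,0,0],[1,0.8,0,0,0,0,0],[1,1,0,0,0.003,-0.003,-0.004],[1,1,0,0,0.003,-0.003,-0.004],[1,1,0,0,0.003,-0.003,-0.004]]]}}

```text
time: 12.9
tool_pos: [0.4814, 0.087, 0.3076]
ee_rot: [-3.14, 0.002, 1.432]
wrist_force: [-0.9, -0.5, -0.2]
width: 0.0942
```

```bash
python3 - <<'E'
from h import *
st(); plan(cad(-65.5,-64,34),81.6,0)
E
```

```text
t 12.9 gp [0.4812 0.0866 0.1276] tz [-0.002 -0.002 -1.   ] ty [ 0.99  -0.139 -0.001] q [ 0.06 -0.01  1.66 -0.    1.49  0.2 ] F [-0.9 -0.5 -0.2] w 0.0942
inc [0.019 0.006 0.936] [-0.001  0.002  0.005] rows 2.2
```

>>> {"op": "move_arm", "data": {"increments": [[[1,0.02,0.01,0.4,0,0,0.003],[1,0.02,0.01,0.8,0,0,0.003],[1,0.02,0.01,0.935,0,0,0.003],[1,0.02,0.01,0.935,0,0,0.003],[0.4,0.02,0.01,0.935,0,0,0.003],[0.4,0.02,0.01,0.935,0,0,0.003],[0.4,0.02,0.01,0.935,0,0,0.003],[0.4,0.02,0.01,0.935,0,0,0.003]]]}}

```text
time: 13.57
tool_pos: [0.4837, 0.0868, 0.2169]
ee_rot: [3.137, 0.002, 1.423]
wrist_force: [-0.4, -0.5, -0.3]
width: 0.0707
```

>>> {"op": "move_arm", "data": {"increments": [[[0.4,0,0,0,0,0,0],[0.4,0,0,0,0,0,0],[0.4,0,0,0,0,0,0]]]}}

```text
time: 13.82
tool_pos: [0.4837, 0.0868, 0.2165]
ee_rot: [3.138, 0.002, 1.423]
wrist_force: [0.3, -0.3, 5.9]
width: 0.066
```

```bash
python3 - <<'E'
from h import *
st(); plan(cad(-65.5,-67,34),81.6,0)
E
```

```text
t 13.82 gp [0.4843 0.0864 0.0365] tz [ 0.003 -0.002 -1.   ] ty [ 0.989 -0.147  0.004] q [ 0.06  0.08  1.77 -0.    1.29  0.21] F [ 0.3 -0.3  5.9] w 0.066
inc [-0.015 -0.017  0.025] [ 0.002  0.001 -0.001] rows 0.1
```

>>> {"op": "move_arm", "data": {"increments": [[[0.4,-0.014,0,0,0,0,0],[0.4,-0.027,0,0,0,0,0],[0.4,-0.027,0,0,0,0,0],[0.4,-0.027,0,0,0,0,0],[1,-0.027,0,0,0,0,0],[1,-0.027,0,0,0,0,0],[1,-0.027,0,0,0,0,0],[1,-0.027,0,0,0,0,0]]]}}

```text
time: 14.48
tool_pos: [0.4822, 0.0841, 0.2142]
ee_rot: [-3.141, 0.003, 1.423]
wrist_force: [-0.2, -0.8, 0.6]
width: 0.0891
```

>>> {"op": "move_arm", "data": {"increments": [[[1,0,0,-0.4,0,0,0],[1,0,0,-0.8,0,0,0],[1,-0.3,0,-1,0,0,0],[1,-0.7,0,-1,0,0,0],[1,-1,0,-1,0,0,0],[1,-1,0,-1,0,0,0],[1,-1,0,-1,0,0,0]]]}}

```text
time: 15.07
tool_pos: [0.4675, -0.0156, 0.3148]
ee_rot: [-3.141, 0.002, 1.42]
wrist_force: [0.2, -0.2, -0.6]
width: 0.0941
```

```bash
python3 - <<'E'
from h import *
st(); plan(cad(-170,-67,130),-8.4,0)
snap('wrist','w14')
crop('w14',250,610,0,200,2.2,'c8')
E
```

```text
t 15.07 gp [ 0.4674 -0.0159  0.1348] tz [-0.    -0.002 -1.   ] ty [ 0.989 -0.15  -0.   ] q [-0.15 -0.06  1.7  -0.    1.5  -0.  ] F [ 0.2 -0.2 -0.6] w 0.0941
inc [ 1.017 -1.057  0.046] [0.001 0.001 0.997] rows 12.5
```

View pics/w14.png

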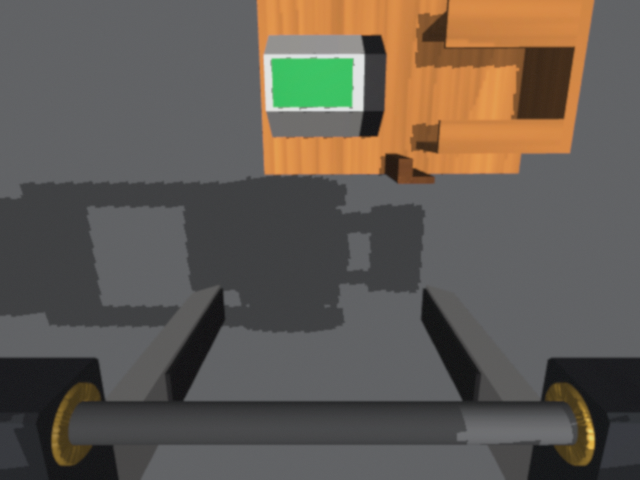

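View pics/c8.png

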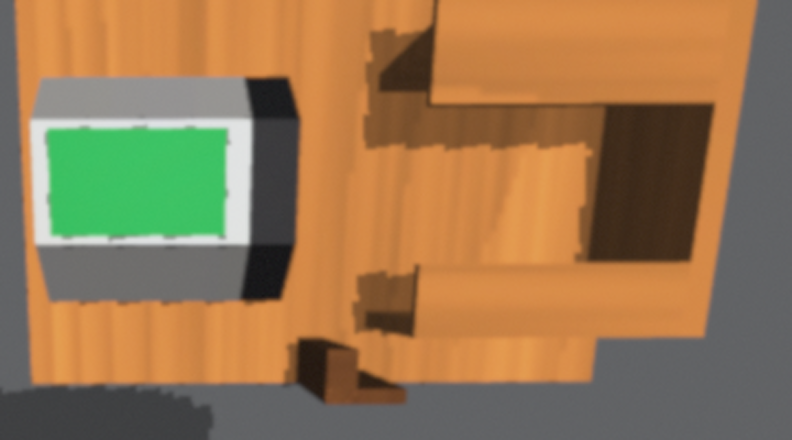

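```bash
python3 - <<'E'
from h import *
z=load('w14')
def c(u,v,h):
    p=ray(z,250+u/2.2-.3,v/2.2-.3,h)[:2]-O; return (np.array([p@EX,p@EY])*1000).round(1)
print('label',[c(u,v,.056) for u,v in [(48,129),(228,127),(51,237),(224,235)]])
print('topface',[c(u,v,.056) for u,v in [(31,119),(249,119),(37,245),(246,245)]])
print('window',[c(u,v,.063) for u,v in [(430,104),(714,102),(418,265),(690,261)]])
print('tray',[c(u,v,.006) for u,v in [(32,384),(592,381)]], 'roof',[c(u,v,.063) for u,v in [(413,335),(704,337)]])
E
```

```text
label [array([-91.9, -52.6]), array([-47.7, -52.4]), array([-92.1, -77.8]), array([-48.3, -77.5])]
topface [array([-96. , -50.4]), array([-42.6, -50.6]), array([-95.8, -79.7]), array([-42.7, -79.9])]
window [array([ -0.5, -48.7]), array([ 66.6, -48.6]), array([ -0.6, -85.1]), array([ 66.6, -84.5])]
tray [array([-105.7, -119.9]), array([  73.3, -119.8])] roof [array([  -0.6, -102. ]), array([  73.1, -102.9])]
```

>>> {"op": "move_arm", "data": {"increments": [[[1,0.4,0,0,0,0,0],[1,0.8,0,0,0,0,0],[1,1,0,0.3,0,0,0],[1,1,0,0.7,0,0,0],[1,1,0,1,0,0,0],[1,1,0,1,0,0,0],[0.4,1,0,1,0,0,0],[0.4,1,0,1,0,0,0]]]}}

```text
time: 15.78
tool_pos: [0.4831, 0.0849, 0.2162]
ee_rot: [3.14, 0.002, 1.424]
wrist_force: [0.4, -1.1, 1.0]
width: 0.0836
```

>>> {"op": "move_arm", "data": {"increments": [[[0.4,0,0,0,0,0,0],[0.4,0,0,0,0,0,0],[0.4,0,0,0,0,0,0],[0.4,0,0,0,0,0,0],[0.4,-0.015,0,0,0,0,0],[0.4,-0.015,0,0,0,0,0],[0.4,-0.015,0,0,0,0,0]]]}}

```text
time: 16.37
tool_pos: [0.4831, 0.0831, 0.2169]
ee_rot: [3.138, -0.0, 1.422]
wrist_force: [0.9, 2.3, 6.0]
width: 0.0658
```

>>> {"op": "move_arm", "data": {"increments": [[[1,0,0,0,0,0,0],[1,0,0,0,0,0,0],[1,0,0,0,0,0,0],[1,0,0,0,0,0,0],[1,0,0,-0.4,0,0,0],[1,0,0,-0.8,0,0,0],[1,0,0,-1,0,0,0],[1,0,0,-1,0,0,0]]]}}

```text
time: 17.03
tool_pos: [0.4837, 0.083, 0.3208]
ee_rot: [3.13, 0.0, 1.423]
wrist_force: [0.5, -0.2, 0.4]
width: 0.094
```

>>> {"op": "move_arm", "data": {"increments": [[[1,-0.4,0,0,0,0,0],[1,-0.8,0,0,0,0,0],[1,-1,0,0,0,0,0],[1,-1,0,0,0,0,0],[1,-1,0,0,0,0,0]]]}}

```text
time: 17.45
tool_pos: [0.4672, -0.0166, 0.3137]
ee_rot: [-3.14, 0.002, 1.421]
wrist_force: [0.5, 0.7, 0.1]
width: 0.0939
```

```bash
python3 - <<'E'
from h import *
st(); plan(cad(-170,-67,130),-8.4,0)
snap('wrist','w15')
crop('w15',250,610,0,200,2.2,'c9')
E
```

```text
t 17.45 gp [ 0.4668 -0.0169  0.1337] tz [-0.002 -0.001 -1.   ] ty [ 0.989 -0.15  -0.002] q [-0.16 -0.06  1.7  -0.    1.5  -0.01] F [0.5 0.7 0.1] w 0.0939
inc [ 1.028 -1.054  0.038] [-0.     0.002  0.998] rows 12.5
```

View pics/c9.png

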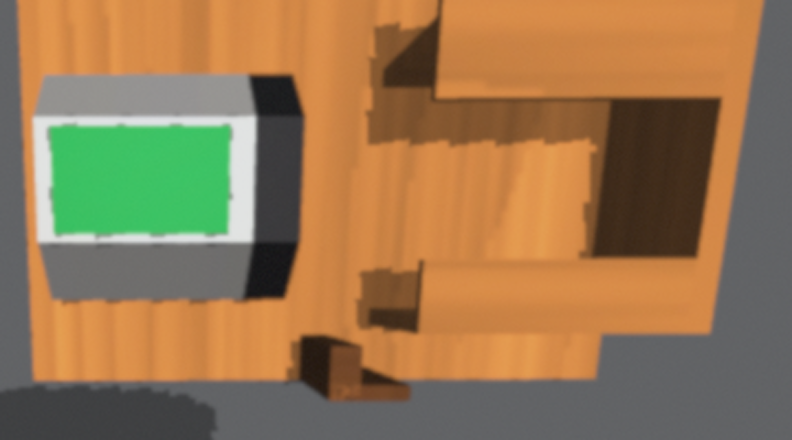

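```bash
python3 - <<'E'
from h import *
z=load('w15')
def c(u,v,h):
    p=ray(z,250+u/2.2-.3,v/2.2-.3,h)[:2]-O; return (np.array([p@EX,p@EY])*1000).round(1)
print('label',[c(u,v,.056) for u,v in [(51,126),(230,125),(54,234),(228,233)]])
print('topface',[c(u,v,.056) for u,v in [(34,116),(254,116),(39,243),(247,243)]])
print('window',[c(u,v,.063) for u,v in [(435,99),(720,97),(423,260),(697,258)]])
print('tray',[c(u,v,.006) for u,v in [(34,381),(596,379)]], 'roof',[c(u,v,.063) for u,v in [(418,331),(711,333)]])
E
```

```text
label [array([-91.7, -53.2]), array([-48. , -53.1]), array([-91.9, -78.2]), array([-48.1, -78.1])]
topface [array([-95.8, -50.9]), array([-42.2, -51.1]), array([-95.8, -80.3]), array([-43.3, -80.5])]
window [array([ -0.4, -48.8]), array([ 66.5, -48.7]), array([ -0.5, -84.9]), array([ 66.9, -84.7])]
tray [array([-105.6, -119.9]), array([  73.1, -120. ])] roof [array([  -0.4, -102. ]), array([  73.3, -102.8])]
```

>>> {"op": "move_arm", "data": {"increments": [[[1,0,-0.15,0,0,0,0.078],[1,0,-0.3,0,0,0,0.156],[1,0,-0.45,0,0,0,0.234],[1,0,-0.6,0,0,0,0.312],[0.25,0,-0.75,0,0,0,0.39],[0.25,0,-0.9,0,0,0,0.468],[0.25,0,-1,0,0,0,0.5],[0.25,0,-1,0,0,0,0.5]]]}}

```text
time: 18.17
tool_pos: [0.3674, 0.0001, 0.3145]
ee_rot: [3.141, 0.002, 0.639]
wrist_force: [0.3, -0.2, -0.5]
width: 0.0704
```

```bash
python3 - <<'E'
from h import *
st(); plan(cad(-150,-67,100),-8.4,0)
E
```

```text
t 18.17 gp [ 3.672e-01 -2.000e-04  1.345e-01] tz [-0.001 -0.002 -1.   ] ty [ 0.597 -0.803  0.001] q [-0.15 -0.3   1.9  -0.    1.54  0.78] F [ 0.3 -0.2 -0.5] w 0.0704
inc [ 0.83  -0.602  0.343] [0.001 0.001 0.5  ] rows 6.3
```

>>> {"op": "move_arm", "data": {"increments": [[[0.25,0.12,-0.09,0.05,0,0,0.078],[0.25,0.24,-0.17,0.1,0,0,0.156],[0.25,0.36,-0.26,0.15,0,0,0.234],[0.25,0.48,-0.35,0.2,0,0,0.312],[0.25,0.62,-0.45,0.26,0,0,0.39],[0.25,0.74,-0.54,0.3,0,0,0.468],[0.25,0.83,-0.6,0.34,0,0,0.5],[0.25,0.83,-0.6,0.34,0,0,0.5]]]}}

```text
time: 18.83
tool_pos: [0.4001, 0.0984, 0.2795]
ee_rot: [3.14, 0.002, -0.143]
wrist_force: [0.0, -0.7, -0.2]
width: 0.0238
```

```bash
python3 - <<'E'
from h import *
st(); plan(cad(-135,-67,36),-8.4,0)
E
```

```text
t 18.83 gp [0.3997 0.0981 0.0995] tz [-0.002 -0.002 -1.   ] ty [-0.143 -0.99   0.002] q [ 0.1  -0.17  1.87 -0.    1.44  1.82] F [ 0.  -0.7 -0.2] w 0.0238
inc [0.133 0.007 0.635] [0.001 0.001 0.002] rows 1.6
```

>>> {"op": "move_arm", "data": {"increments": [[[0.25,0,0,0.3,0,0,0.002],[0.25,0.05,0,0.62,0,0,0.002],[0.25,0.1,0.007,0.63,0,0,0.002],[0.25,0.1,0.007,0.63,0,0,0.002]]]}}

```text
time: 19.17
tool_pos: [0.4094, 0.0938, 0.2165]
ee_rot: [3.138, 0.004, -0.149]
wrist_force: [-0.1, -0.6, 0.6]
width: 0.0235
```

```bash
python3 - <<'E'
from h import *
st(); plan(cad(-8,-67,36),-8.4,0)
snap('wrist','w16')
E
```

```text
t 19.17 gp [0.4086 0.0933 0.0365] tz [-0.004 -0.003 -1.   ] ty [-0.149 -0.989  0.004] q [ 0.09 -0.08  1.93 -0.    1.3   1.81] F [-0.1 -0.6  0.6] w 0.0235
inc [ 1.303 -0.028 -0.   ] [ 0.002  0.002 -0.002] rows 3.1
```

View pics/w16.png

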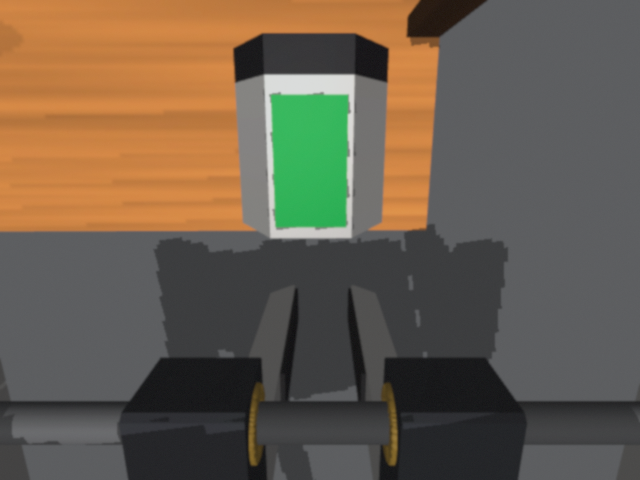

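>>> {"op": "move_arm", "data": {"increments": [[[0.25,0.12,-0.033,0,0.002,0.002,0],[0.25,0.24,-0.033,0,0.002,0.002,0],[0.25,0.36,-0.033,0,0.002,0.002,0],[0.25,0.48,-0.033,0,0.002,0.002,0],[0.25,0.6,-0.033,0,0.002,0.002,0],[0.25,0.7,-0.033,0,0.002,0.002,0],[0.25,0.8,-0.033,0,0.002,0.002,0],[0.25,0.8,-0.033,0,0.002,0.002,0]]]}}

```text
time: 19.88
tool_pos: [0.491, 0.0849, 0.2194]
ee_rot: [-3.14, -0.007, -0.151]
wrist_force: [0.4, -0.3, -0.3]
width: 0.0232
```

```bash
python3 - <<'E'
from h import *
st(); plan(cad(-8,-67,36),-8.4,0)
snap('wrist','w17')
E
```

```text
t 19.88 gp [0.4924 0.0849 0.0394] tz [ 0.008  0.    -1.   ] ty [-0.151 -0.989 -0.001] q [ 0.06  0.09  1.75 -0.    1.3   1.78] F [ 0.4 -0.3 -0.3] w 0.0232
inc [0.482 0.004 0.038] [-0.001 -0.005 -0.003] rows 1.2
```

View pics/w17.png

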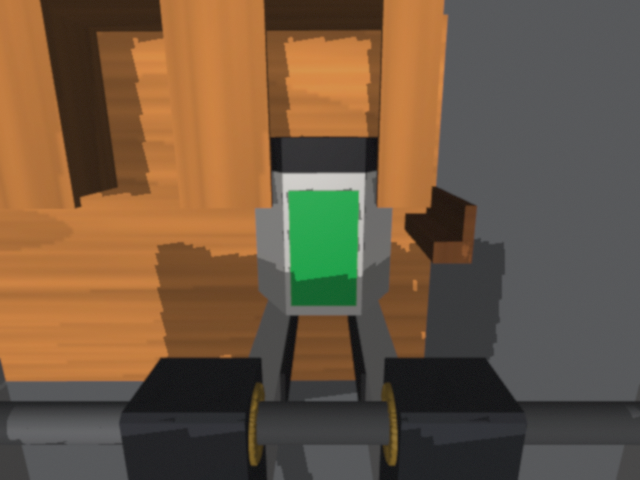

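>>> {"op": "move_arm", "data": {"increments": [[[0.25,0.1,0,0.03,0,0,0],[0.25,0.2,0,0.03,0,0,0],[0.25,0.3,0,0.03,0,0,0],[0.25,0.38,0,0.03,0,0,0],[0.25,0.42,0,0.03,0,0,0],[0.25,0.45,0,0.03,0,0,0],[0.25,0.45,0,0.03,0,0,0]]]}}

```text
time: 20.52
tool_pos: [0.5342, 0.0783, 0.2149]
ee_rot: [-3.141, -0.004, -0.151]
wrist_force: [0.4, -0.9, 0.9]
width: 0.0236
```

```bash
python3 - <<'E'
from h import *
st(); plan(cad(-8,-67,36),-8.4,0)
snap('wrist','w18')
E
```

```text
t 20.52 gp [0.5349 0.0784 0.0349] tz [ 0.004  0.    -1.   ] ty [-0.151 -0.989 -0.001] q [0.04 0.18 1.66 0.   1.3  1.76] F [ 0.4 -0.9  0.9] w 0.0236
inc [ 0.045  0.005 -0.011] [-0.    -0.003 -0.003] rows 0.1
```

View pics/w18.png

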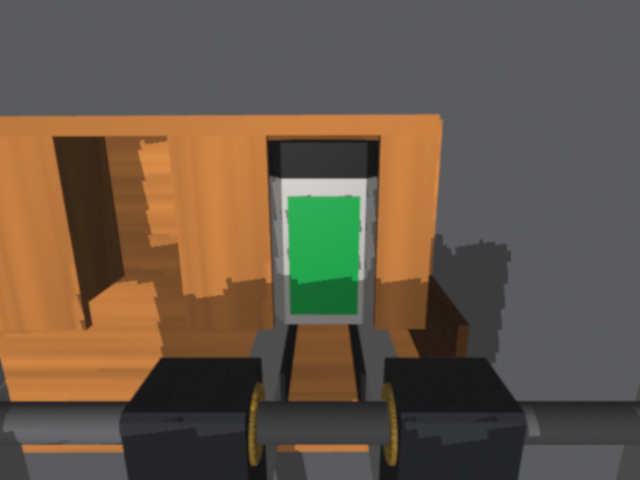

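>>> {"op": "move_arm", "data": {"increments": [[[0.25,0.02,0,0,0,0,0],[0.25,0.04,0,0,0,0,0],[0.25,0.05,0,0,0,0,0],[0.25,0.05,0,0,0,0,0]]]}}

```text
time: 20.9
tool_pos: [0.537, 0.078, 0.2148]
ee_rot: [-3.141, 0.002, -0.15]
wrist_force: [-6.8, 1.8, 4.2]
width: 0.0239
```

>>> {"op": "move_arm", "data": {"increments": [[[0.25,0.02,0,0,0,0,0],[0.25,0.03,0,0,0,0,0],[0.25,0.03,0,0,0,0,0]]]}}

```text
time: 21.15
tool_pos: [0.5383, 0.0779, 0.2148]
ee_rot: [3.141, 0.009, -0.15]
wrist_force: [-14.9, 1.7, 10.7]
width: 0.0235
```

```bash
python3 - <<'E'
from h import *
st(); plan(cad(-8,-67,36),-8.4,0)
snap('wrist','w19')
E
```

```text
t 21.15 gp [0.5366 0.0781 0.0348] tz [-0.009  0.001 -1.   ] ty [-0.149 -0.989  0.   ] q [0.04 0.19 1.64 0.   1.32 1.76] F [-14.9   1.7  10.7] w 0.0235
inc [ 0.004  0.007 -0.012] [ 0.     0.006 -0.002] rows 0.1
```

View pics/w19.png

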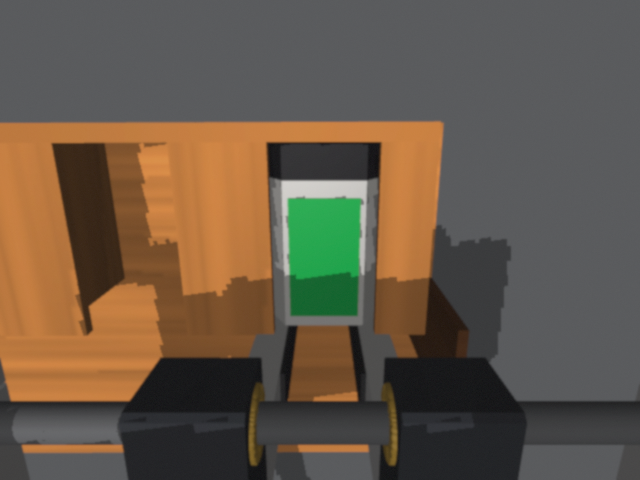

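>>> {"op": "move_arm", "data": {"increments": [[[0.25,-0.2,0,0,0,0,0],[0.25,-0.6,0,0,0,0,0],[0.25,-0.8,0,-0.3,0,0,0],[1,-0.8,0,-0.7,0,0,0],[1,-0.8,0,-1,0,0,0],[1,-0.8,0,-1,0,0,0]]]}}

```text
time: 21.7
tool_pos: [0.4632, 0.0896, 0.3225]
ee_rot: [-3.138, -0.018, -0.15]
wrist_force: [1.4, -0.7, 1.0]
width: 0.0401
```

```bash
python3 - <<'E'
from h import *
st(); snap('top','top3'); z=load('top3'); print(tin(z,.474,-.3135)[:5]); snap('side','side3')
c=tin(z,.474,-.3135)[0]
plan([.4,-.1,.16],60); plan(np.r_[c,.12],117,30)
E
```

```text
t 21.7 gp [0.4665 0.0898 0.1425] tz [ 0.019  0.001 -1.   ] ty [-0.15  -0.989 -0.004] q [ 0.07 -0.06  1.69 -0.    1.5   1.79] F [ 1.4 -0.7  1. ] w 0.0401
(array([ 0.47359039, -0.31276852]), 27.357120513916016, (65.7452621459961, 41.26877212524414), np.float64(0.04946781963638743), np.int64(443))
inc [-0.329  1.965 -0.238] [ 0.002 -0.005 -0.763] rows 9.6
inc [1.236 4.691 0.411] [ 0.369  0.183 -1.356] rows 17.8
```

View pics/top3.png

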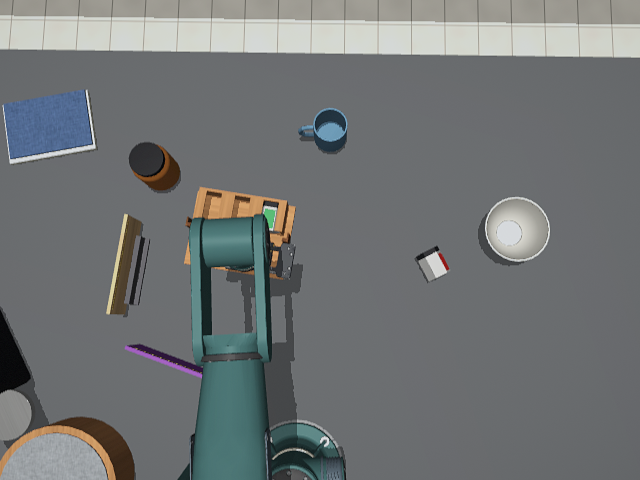

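View pics/side3.png

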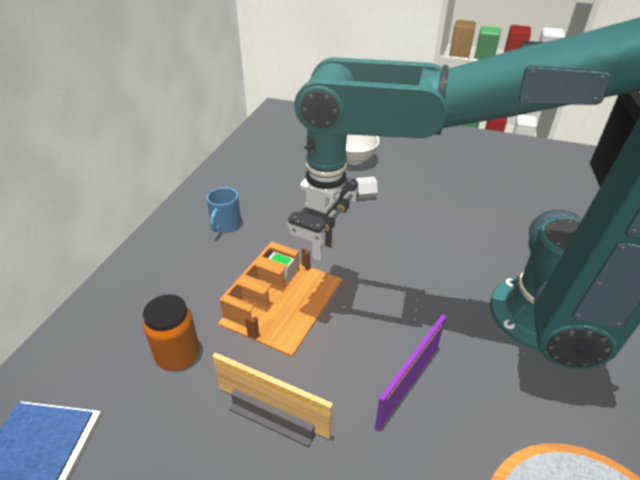

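>>> {"op": "move_arm", "data": {"increments": [[[1,0,0.15,-0.05,0,0,-0.078],[1,0,0.3,-0.1,0,0,-0.156],[1,0,0.45,-0.15,0,0,-0.234],[1,0,0.6,-0.2,0,0,-0.312],[1,0,0.75,-0.2,0,0,-0.39],[1,0,0.9,-0.2,0,0,-0.468],[1,0,1,-0.2,0,0,-0.54],[1,0,1,-0.2,0,0,-0.61]]]}}

```text
time: 22.47
tool_pos: [0.4464, -0.0111, 0.3325]
ee_rot: [3.142, 0.0, 0.81]
wrist_force: [0.2, 0.8, -0.3]
width: 0.0937
```

```bash
python3 - <<'E'
from h import *
st();plan([.474,-.313,.16],117)
E
```

```text
t 22.47 gp [ 0.4464 -0.0111  0.1525] tz [-0. -0. -1.] ty [ 0.725 -0.689  0.   ] q [-0.15 -0.12  1.72 -0.    1.54  0.61] F [ 0.2  0.8 -0.3] w 0.0937
inc [-1.998  2.28  -0.074] [-0.     0.    -0.784] rows 9.9
```

>>> {"op": "move_arm", "data": {"increments": [[[1,-0.14,0.16,0,0,0,-0.078],[1,-0.28,0.32,0,0,0,-0.156],[1,-0.42,0.48,0,0,0,-0.234],[1,-0.56,0.64,0,0,0,-0.312],[1,-0.7,0.8,0,0,0,-0.39],[1,-0.84,0.96,0,0,0,-0.468],[1,-0.9,1,0,0,0,-0.546],[1,-0.9,1,0,0,0,-0.62]]]}}

```text
time: 23.13
tool_pos: [0.4566, -0.1455, 0.3322]
ee_rot: [-3.142, -0.001, 1.784]
wrist_force: [-0.2, 1.0, -0.2]
width: 0.0939
```

```bash
python3 - <<'E'
from h import *
st();plan([.474,-.313,.12],117,30)
E
```

```text
t 23.13 gp [ 0.4565 -0.1453  0.1522] tz [-0.     0.001 -1.   ] ty [ 0.977  0.212 -0.   ] q [-0.43 -0.04  1.65  0.    1.54 -0.64] F [-0.2  1.  -0.2] w 0.0939
inc [-2.545  0.045  0.561] [ 0.043  0.331 -0.16 ] rows 6.2
```

>>> {"op": "move_arm", "data": {"increments": [[[1,-0.25,0.02,0,0.01,0.06,-0.03],[1,-0.5,0.02,0,0.015,0.13,-0.06],[1,-0.75,0.02,0,0.02,0.19,-0.09],[1,-1,0.02,0,0.03,0.25,-0.12],[1,-1,0.02,0,0.04,0.3,-0.15],[1,-1,0.02,0,0.043,0.33,-0.16],[1,-1,0.02,0,0.043,0.33,-0.16]]]}}

```text
time: 23.72
tool_pos: [0.4798, -0.2423, 0.3313]
ee_rot: [3.141, -0.526, 2.037]
wrist_force: [0.1, 0.5, -0.8]
width: 0.0938
```

```bash
python3 - <<'E'
from h import *
st();plan([.474,-.313,.12],117,30)
E
```

```text
t 23.72 gp [ 0.4392 -0.1616  0.1757] tz [-0.225  0.449 -0.865] ty [0.893 0.449 0.   ] q [-0.64  0.23  1.39  0.25  1.98 -1.06] F [ 0.1  0.5 -0.8] w 0.0938
inc [-1.58  -0.365 -0.276] [ 0.002 -0.002 -0.003] rows 3.9
```

>>> {"op": "move_arm", "data": {"increments": [[[1,-0.35,-0.09,-0.07,0,0,0],[1,-0.7,-0.18,-0.14,0,0,0],[1,-1,-0.27,-0.2,0,0,0],[1,-1,-0.36,-0.27,0,0,0],[1,-1,-0.36,-0.27,0,0,0]]]}}

```text
time: 24.13
tool_pos: [0.492, -0.3483, 0.3067]
ee_rot: [3.141, -0.522, 2.036]
wrist_force: [0.4, 0.1, 0.5]
width: 0.0941
```

```bash
python3 - <<'E'
from h import *
st();plan([.474,-.313,.12],117,30)
E
```

```text
t 24.13 gp [ 0.4519 -0.268   0.1507] tz [-0.223  0.446 -0.867] ty [0.894 0.448 0.001] q [-0.75  0.4   1.23  0.19  2.   -1.18] F [0.4 0.1 0.5] w 0.0941
inc [-0.59   0.002  0.016] [ 0.002  0.001 -0.003] rows 1.4
```

>>> {"op": "move_arm", "data": {"increments": [[[1,-0.3,0,0,0,0,0],[1,-0.59,0,0.01,0,0,0],[1,-0.59,0,0.01,0,0,0],[1,-0.59,0,0.01,0,0,0]]]}}

```text
time: 24.47
tool_pos: [0.5158, -0.3911, 0.277]
ee_rot: [3.139, -0.523, 2.04]
wrist_force: [0.1, -0.7, 0.2]
width: 0.0943
```

```bash
python3 - <<'E'
from h import *
st();snap('wrist','w20'); print(tin(load('w20'),.474,-.3135)[:5]);plan([.474,-.313,.028],117,30)
E
```

```text
t 24.47 gp [ 0.4756 -0.3107  0.1211] tz [-0.224  0.446 -0.866] ty [0.892 0.451 0.002] q [-0.77  0.52  1.12  0.18  1.99 -1.21] F [ 0.1 -0.7  0.2] w 0.0943
(array([ 0.47541876, -0.31425305]), 27.689105987548828, (66.17570495605469, 38.51381301879883), np.float64(0.05062742602861232), np.int64(6801))
inc [-0.487 -0.023  0.812] [ 0.002  0.002 -0.   ] rows 2.3
```

View pics/w20.png

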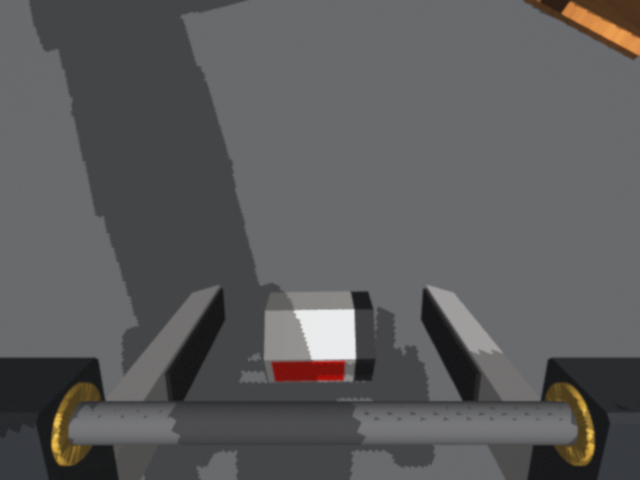

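>>> {"op": "move_arm", "data": {"increments": [[[1,-0.2,-0.02,0.35,0,0,0],[1,-0.4,-0.02,0.7,0,0,0],[1,-0.485,-0.02,0.815,0,0,0],[1,-0.485,-0.02,0.815,0,0,0],[0.4,-0.485,-0.02,0.815,0,0,0],[0.4,-0.485,-0.02,0.815,0,0,0],[0.4,-0.485,-0.02,0.815,0,0,0],[0.4,-0.485,-0.02,0.815,0,0,0]]]}}

```text
time: 25.18
tool_pos: [0.5155, -0.3946, 0.1862]
ee_rot: [3.137, -0.516, 2.041]
wrist_force: [-1.0, -0.0, -0.3]
width: 0.071
```

>>> {"op": "move_arm", "data": {"increments": [[[0.4,0,0,0,0,0,0],[0.4,0,0,0,0,0,0],[0.4,0,0,0,0,0,0]]]}}

```text
time: 25.43
tool_pos: [0.5154, -0.3947, 0.1855]
ee_rot: [3.137, -0.517, 2.041]
wrist_force: [1.4, -0.7, 6.1]
width: 0.066
```

```bash
python3 - <<'E'
from h import *
st();plan([.474,-.313,.15],117,30)
E
```

```text
t 25.43 gp [ 0.4758 -0.3149  0.0291] tz [-0.22   0.443 -0.869] ty [0.893 0.451 0.004] q [-0.78  0.59  1.2   0.17  1.84 -1.24] F [ 1.4 -0.7  6.1] w 0.066
inc [ 0.608  0.007 -1.038] [ 0.003  0.004 -0.001] rows 2.9
```

>>> {"op": "move_arm", "data": {"increments": [[[0.4,0.2,0,-0.35,0,0,0],[0.4,0.4,0,-0.7,0,0,0],[0.4,0.58,0,-1,0,0,0],[0.4,0.58,0,-1,0,0,0]]]}}

```text
time: 25.77
tool_pos: [0.5151, -0.3944, 0.3082]
ee_rot: [3.133, -0.507, 2.043]
wrist_force: [0.9, -0.6, -0.4]
width: 0.0661
```

```bash
python3 - <<'E'
from h import *
st();plan([.474,-.313,.18],117,0);plan([.474,-.233,.18],105,0)
E
```

```text
t 25.77 gp [ 0.4767 -0.3158  0.1508] tz [-0.213  0.436 -0.874] ty [0.892 0.451 0.008] q [-0.78  0.5   1.08  0.18  2.04 -1.21] F [ 0.9 -0.6 -0.4] w 0.0661
inc [ 1.048  0.005 -0.01 ] [ 0.005 -0.323 -0.001] rows 4.1
inc [1.671 0.366 0.339] [-0.028 -0.322  0.13 ] rows 4.4
```

>>> {"op": "move_arm", "data": {"increments": [[[0.4,0.25,0.05,0,0,-0.07,0.03],[0.4,0.5,0.1,0,0,-0.14,0.06],[0.4,0.75,0.15,0,-0.01,-0.21,0.09],[0.4,1,0.2,0.05,-0.02,-0.28,0.11],[0.4,1,0.3,0.1,-0.028,-0.32,0.13],[0.4,1,0.37,0.1,-0.028,-0.32,0.13]]]}}

```text
time: 26.27
tool_pos: [0.5054, -0.2929, 0.34]
ee_rot: [-3.133, -0.014, 1.834]
wrist_force: [-0.4, 0.0, -2.0]
width: 0.0661
```

```bash
python3 - <<'E'
from h import *
st();plan(cad(-64,0,170),81.6,0)
E
```

```text
t 26.27 gp [ 0.5033 -0.2909  0.16  ] tz [-0.011  0.011 -1.   ] ty [ 0.966  0.26  -0.008] q [-0.62  0.19  1.39  0.    1.58 -0.89] F [-0.4  0.  -2. ] w 0.0661
inc [ 4.325  1.035 -0.049] [-0.007 -0.008  0.261] rows 10.7
```

>>> {"op": "move_arm", "data": {"increments": [[[0.4,0.3,0.07,0,0,0,0.07],[0.4,0.6,0.14,0,0,0,0.14],[0.4,0.9,0.21,0,0,0,0.21],[0.4,1,0.24,0,-0.007,-0.008,0.26],[0.4,1,0.24,0,-0.007,-0.008,0.26]]]}}

```text
time: 26.68
tool_pos: [0.5035, -0.1905, 0.3399]
ee_rot: [-3.137, -0.003, 1.426]
wrist_force: [0.1, 0.0, -1.5]
width: 0.0659
```

```bash
python3 - <<'E'
from h import *
st();plan(cad(-64,0,170),81.6,0)
E
```

```text
t 26.68 gp [ 0.5029 -0.1899  0.1599] tz [-0.004  0.003 -1.   ] ty [ 0.99  -0.144 -0.004] q [-0.47  0.08  1.5   0.    1.56 -0.32] F [ 0.1  0.  -1.5] w 0.0659
inc [ 3.371 -0.597 -0.089] [-0.003 -0.002  0.001] rows 8.2
```

>>> {"op": "move_arm", "data": {"increments": [[[0.4,0.4,-0.07,0,0,0,0],[0.4,0.8,-0.14,0,0,0,0],[0.4,1,-0.18,0,0,0,0]]]}}

```text
time: 26.93
tool_pos: [0.5002, -0.0894, 0.3401]
ee_rot: [-3.137, -0.003, 1.427]
wrist_force: [0.1, 0.7, -2.8]
width: 0.0659
```

>>> {"op": "move_arm", "data": {"increments": [[[0.4,0.4,-0.07,0,0,0,0],[0.4,0.8,-0.14,0,0,0,0],[0.4,1,-0.18,0,0,0,0]]]}}

```text
time: 27.18
tool_pos: [0.4972, 0.0127, 0.3404]
ee_rot: [-3.137, -0.002, 1.428]
wrist_force: [-0.3, 0.4, -1.9]
width: 0.0661
```

```bash
python3 - <<'E'
from h import *
st();plan(cad(-64,0,170),81.6,0);plan(cad(-64,0,90),81.6,-30)
snap('wrist','w21')
E
```

```text
t 27.18 gp [0.4965 0.0132 0.1604] tz [-0.004  0.003 -1.   ] ty [ 0.99  -0.143 -0.004] q [-0.09 -0.01  1.6   0.    1.56  0.05] F [-0.3  0.4 -1.9] w 0.0661
inc [ 1.369 -0.241 -0.092] [-0.003 -0.001  0.002] rows 3.3
inc [ 2.267 -0.233  0.951] [-0.002 -0.335  0.003] rows 5.9
```

View pics/w21.png

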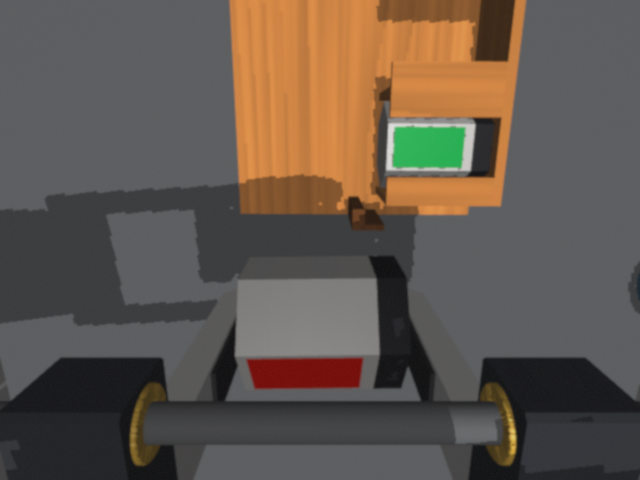

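>>> {"op": "move_arm", "data": {"increments": [[[0.4,0.25,-0.05,0,0,-0.07,0],[0.4,0.5,-0.1,0,0,-0.14,0],[0.4,0.75,-0.15,0,0,-0.21,0],[0.4,1,-0.2,0,0,-0.27,0],[0.4,1,-0.23,0,0,-0.333,0],[0.4,1,-0.23,0,0,-0.333,0]]]}}

```text
time: 27.73
tool_pos: [0.4896, 0.1141, 0.3394]
ee_rot: [-3.134, 0.527, 1.432]
wrist_force: [-0.8, 0.6, -1.9]
width: 0.0662
```

```bash
python3 - <<'E'
from h import *
st();plan(cad(-64,0,80),81.6,-30)
E
```

```text
t 27.73 gp [0.4756 0.0247 0.1838] tz [-0.078 -0.497 -0.864] ty [ 0.99  -0.142 -0.007] q [ 0.26  0.09  1.54 -0.49  1.72  0.37] F [-0.8  0.6 -1.9] w 0.0662
inc [ 1.624 -0.009  0.254] [-0.003  0.002  0.004] rows 3.9
```

>>> {"op": "move_arm", "data": {"increments": [[[0.4,0.4,0,0.07,0,0,0],[0.4,0.8,0,0.14,0,0,0],[0.4,1,0,0.25,0,0,0],[0.4,1,0,0.25,0,0,0]]]}}

```text
time: 28.07
tool_pos: [0.4996, 0.1868, 0.264]
ee_rot: [-3.128, 0.523, 1.432]
wrist_force: [-0.8, -0.8, -2.9]
width: 0.0661
```

```bash
python3 - <<'E'
from h import *
st();plan(cad(-64,0,60),81.6,-30)
E
```

```text
t 28.07 gp [0.4848 0.098  0.1081] tz [-0.083 -0.493 -0.866] ty [ 0.989 -0.145 -0.012] q [ 0.37  0.23  1.54 -0.44  1.66  0.54] F [-0.8 -0.8 -2.9] w 0.0661
inc [ 0.711 -0.008  0.146] [-0.006 -0.     0.004] rows 1.7
```

>>> {"op": "move_arm", "data": {"increments": [[[0.4,0.35,0,0.07,0,0,0],[0.4,0.71,-0.01,0.14,-0.004,0,0.003],[0.4,0.71,-0.01,0.14,-0.004,0,0.003],[0.4,0.71,-0.01,0.14,-0.004,0,0.003],[0.4,0.71,-0.01,0.14,-0.004,0,0.003]]]}}

```text
time: 28.48
tool_pos: [0.5077, 0.239, 0.2231]
ee_rot: [3.133, 0.523, 1.417]
wrist_force: [0.2, -0.1, -1.5]
width: 0.0658
```

```bash
python3 - <<'E'
from h import *
st();plan(cad(-64,0,33),81.6,-30)
snap('wrist','w22')
E
```

```text
t 28.48 gp [0.4954 0.1499 0.0672] tz [-0.068 -0.495 -0.866] ty [ 0.989 -0.149  0.007] q [ 0.45  0.33  1.5  -0.43  1.62  0.65] F [ 0.2 -0.1 -1.5] w 0.0658
inc [ 0.184 -0.02   0.289] [ 0.003 -0.    -0.004] rows 0.8
```

View pics/w22.png

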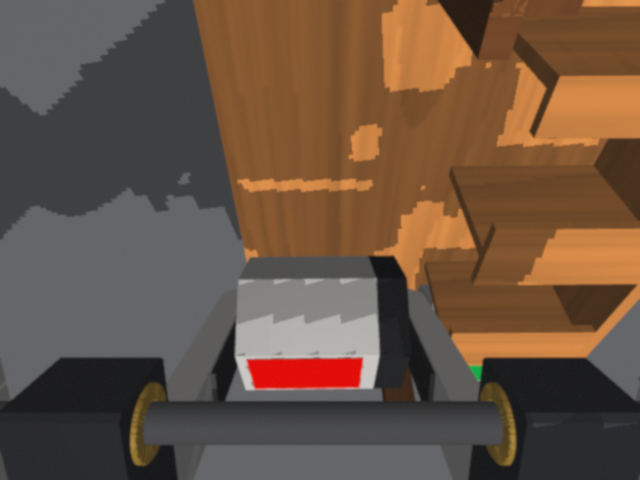

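>>> {"op": "move_arm", "data": {"increments": [[[0.4,0.09,-0.02,0.14,0.002,0,-0.003],[0.4,0.18,-0.02,0.28,0.002,0,-0.003],[0.4,0.18,-0.02,0.28,0.002,0,-0.003],[0.4,0.18,-0.02,0.28,0.002,0,-0.003],[0.4,0.18,-0.02,0.28,0.002,0,-0.003]]]}}

```text
time: 28.95
tool_pos: [0.5056, 0.2416, 0.1905]
ee_rot: [3.138, 0.522, 1.422]
wrist_force: [-0.1, 0.1, -1.5]
width: 0.0661
```

```bash
python3 - <<'E'
from h import *
st();plan(cad(-64,0,33),81.6,-30)
snap('wrist','w23'); z=load('w23')
print([w(z,u,v).round(4) for u,v in [(265,362),(350,362),(265,382),(350,382)]])
E
```

```text
t 28.95 gp [0.493  0.1527 0.0345] tz [-0.07  -0.494 -0.867] ty [ 0.989 -0.146  0.004] q [ 0.46  0.36  1.52 -0.42  1.57  0.67] F [-0.1  0.1 -1.5] w 0.0661
inc [0.001 0.006 0.018] [ 0.002 -0.001 -0.001] rows 0.0
[array([0.473 , 0.1654, 0.0591]), array([0.5044, 0.1604, 0.059 ]), array([0.4688, 0.1489, 0.0588]), array([0.5027, 0.1436, 0.0588])]
```

>>> {"op": "move_arm", "data": {"increments": [[[0.4,0.01,0,0.017,0,0,0],[0.4,0.019,0,0.033,0,0,0],[0.4,0.019,0,0.033,0,0,0],[0.4,0.019,0,0.033,0,0,0]]]}}

```text
time: 29.33
tool_pos: [0.5056, 0.2424, 0.1887]
ee_rot: [3.136, 0.524, 1.422]
wrist_force: [-2.6, 1.0, 11.4]
width: 0.0657
```

>>> {"op": "move_arm", "data": {"increments": [[[1,0,0,0,0,0,0],[1,0,0,0,0,0,0],[1,0,0,0,0,0,0],[1,0,0,0,0,0,0],[1,0,0,0,0,0,0]]]}}

```text
time: 29.75
tool_pos: [0.5051, 0.2421, 0.1849]
ee_rot: [3.14, 0.523, 1.424]
wrist_force: [-0.4, -0.3, 0.4]
width: 0.0931
```

```bash
python3 - <<'E'
from h import *
st();plan(cad(-64,0,33),81.6,0);plan(cad(-64,-100,135),81.6,0)
E
```

```text
t 29.75 gp [0.4923 0.1531 0.029 ] tz [-0.071 -0.495 -0.866] ty [ 0.989 -0.145  0.002] q [ 0.46  0.37  1.53 -0.43  1.56  0.68] F [-0.4 -0.3  0.4] w 0.0931
inc [-0.931  0.012  0.213] [0.001 0.333 0.   ] rows 4.2
inc [-2.307  0.012 -0.171] [0.001 0.333 0.   ] rows 5.5
```

>>> {"op": "move_arm", "data": {"increments": [[[1,-0.219,0,0.013,0,0.078,0],[1,-0.435,0,0.053,0,0.156,0],[1,-0.645,0,0.12,0,0.233,0],[1,-0.845,0,0.205,0,0.311,0],[1,-0.9,0,0.22,0,0.333,0],[1,-0.9,0,0.22,0,0.333,0]]]}}

```text
time: 30.25
tool_pos: [0.4921, 0.1521, 0.2116]
ee_rot: [3.139, -0.001, 1.421]
wrist_force: [0.5, -0.2, 0.7]
width: 0.094
```

>>> {"op": "move_arm", "data": {"increments": [[[1,0,0,-0.4,0,0,0],[1,0,0,-0.8,0,0,0],[1,-0.3,0,-1,0,0,0],[1,-0.7,0,-1,0,0,0],[1,-1,0,-1,0,0,0],[1,-1,0,-1,0,0,0],[1,-1,0,-1,0,0,0]]]}}

```text
time: 30.83
tool_pos: [0.4776, 0.0549, 0.3109]
ee_rot: [3.14, 0.0, 1.423]
wrist_force: [-0.1, 0.1, 0.5]
width: 0.0941
```

```bash
python3 - <<'E'
from h import *
st()
snap('wrist','w24')
crop('w24',250,610,0,200,2.2,'c10')
E
```

```text
t 30.83 gp [0.4778 0.0548 0.1309] tz [ 0.001 -0.    -1.   ] ty [ 0.989 -0.147  0.002] q [-0.   -0.03  1.68 -0.    1.49  0.14] F [-0.1  0.1  0.5] w 0.0941
```

View pics/w24.png

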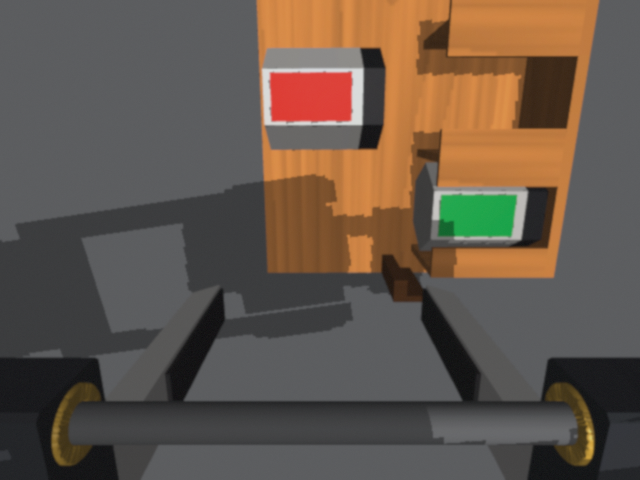

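View pics/c10.png

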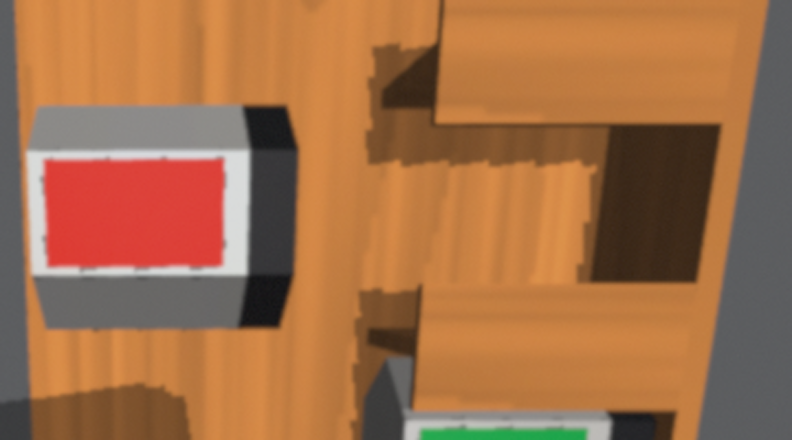

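```bash
python3 - <<'E'
from h import *
crop('w24',390,600,150,300,3.6,'c11')
z=load('w24')
def c(u,v,h):
    p=ray(z,250+u/2.2-.3,v/2.2-.3,h)[:2]-O; return (np.array([p@EX,p@EY])*1000).round(1)
print('label',[c(u,v,.056) for u,v in [(44,159),(224,158),(48,267),(222,265)]])
print('topface',[c(u,v,.056) for u,v in [(27,150),(250,150),(33,276),(246,276)]])
print('window',[c(u,v,.063) for u,v in [(435,124),(720,124),(421,285),(697,283)]])
print('greenrear',c(406,413,.056))
E
```

```text
label [array([-93. ,  11.6]), array([-49.1,  11.8]), array([-92.9, -13.6]), array([-49.2, -13.2])]
topface [array([-97. ,  13.6]), array([-42.8,  13.6]), array([-96.7, -15.8]), array([-43.1, -15.8])]
window [array([-0.3, 18.2]), array([66.5, 18.2]), array([ -0.7, -18.1]), array([ 67. , -17.7])]
greenrear [ -0.2 -50.4]
```

View pics/c11.png

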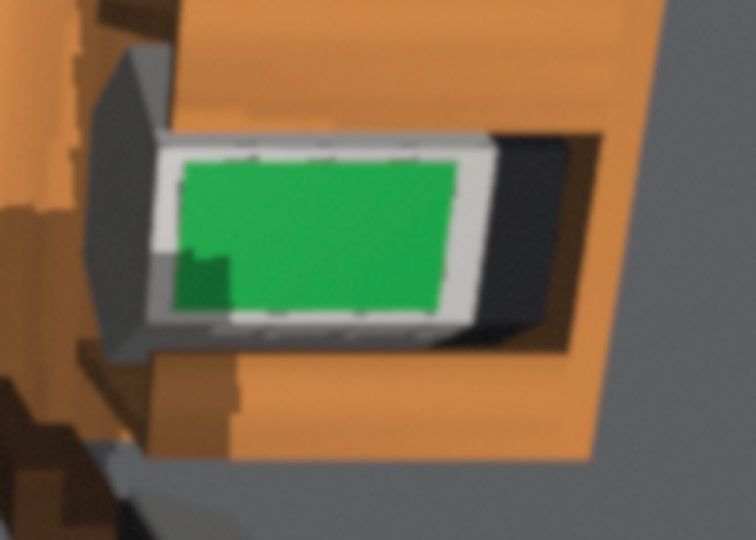

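```bash
python3 - <<'E'
from h import *
z=load('w24')
def c(u,v,h):
    p=ray(z,390+u/3.6-.3,150+v/3.6-.3,h)[:2]-O; return (np.array([p@EX,p@EY])*1000).round(1)
print(c(568,150,.056),c(548,318,.056),'rear',c(160,145,.056),c(148,322,.056),'window',c(601,133,.063),c(570,352,.063),'roof front',c(175,120,.063),c(151,360,.063), 'roofback',c(590,458,.063))
E
```

```text
[ 65.7 -52.8] [ 66.5 -80.7] rear [ -0.1 -51.9] [  0.  -81.3] window [ 66.5 -49.1] [ 67.  -84.6] roof front [ -0. -47.] [ -0.9 -85.8] roofback [  73.1 -102.9]
```

```bash
python3 - <<'E'
from h import *
plan(cad(-150,0,110),-8.4,0)
E
```

```text
inc [ 0.971 -0.848  0.206] [ 0.    -0.001  1.   ] rows 12.6
```

>>> {"op": "move_arm", "data": {"increments": [[[1,0,-0.15,0,0,0,0.078],[1,0.1,-0.3,0,0,0,0.156],[1,0.2,-0.45,0,0,0,0.234],[1,0.3,-0.6,0,0,0,0.312],[0.25,0.4,-0.75,0,0,0,0.39],[0.25,0.5,-0.85,0,0,0,0.468],[0.25,0.6,-0.85,0,0,0,0.546],[0.25,0.7,-0.85,0,0,0,0.624]]]}}

```text
time: 31.55
tool_pos: [0.4029, 0.1391, 0.3105]
ee_rot: [3.141, -0.001, 0.442]
wrist_force: [-0.4, -0.3, 0.5]
width: 0.0707
```

```bash
python3 - <<'E'
from h import *
st();plan(cad(-145,0,60),-8.4,0)
E
```

```text
t 31.55 gp [0.4031 0.139  0.1305] tz [ 0.001 -0.    -1.   ] ty [ 0.428 -0.904  0.001] q [ 0.2  -0.16  1.79 -0.    1.5   1.33] F [-0.4 -0.3  0.5] w 0.0707
inc [ 0.194 -0.178  0.705] [ 0.    -0.001  0.375] rows 4.7
```

>>> {"op": "move_arm", "data": {"increments": [[[0.25,0.04,-0.04,0,0,0,0.078],[0.25,0.08,-0.08,0,0,0,0.156],[0.25,0.12,-0.12,0.1,0,0,0.234],[0.25,0.16,-0.15,0.35,0,0,0.312],[0.25,0.19,-0.18,0.6,0,0,0.375],[0.25,0.19,-0.18,0.7,0,0,0.375],[0.25,0.19,-0.18,0.7,0,0,0.375]]]}}

```text
time: 32.13
tool_pos: [0.4117, 0.1623, 0.2375]
ee_rot: [3.139, 0.005, -0.139]
wrist_force: [0.4, 0.1, 1.0]
width: 0.0253
```

```bash
python3 - <<'E'
from h import *
st();plan(cad(-140,-1,37),-8.4,0)
E
```

```text
t 32.13 gp [0.4107 0.1619 0.0575] tz [-0.006 -0.002 -1.   ] ty [-0.138 -0.99   0.003] q [ 0.25 -0.05  1.85 -0.    1.35  1.96] F [0.4 0.1 1. ] w 0.0253
inc [ 0.061 -0.003  0.205] [0.002 0.003 0.005] rows 0.5
```

>>> {"op": "move_arm", "data": {"increments": [[[0.25,0.03,0,0.2,0,0.003,0.005],[0.25,0.06,0,0.2,0,0.003,0.005],[0.25,0.06,0,0.2,0,0.003,0.005]]]}}

```text
time: 32.38
tool_pos: [0.4194, 0.1607, 0.2213]
ee_rot: [3.141, -0.006, -0.15]
wrist_force: [0.0, 0.0, -0.2]
width: 0.0236
```

```bash
python3 - <<'E'
from h import *
st();plan(cad(-8,0,37),-8.4,0)
E
```

```text
t 32.38 gp [0.4205 0.1605 0.0413] tz [ 0.006 -0.001 -1.   ] ty [-0.149 -0.989  0.   ] q [ 0.24 -0.02  1.86 -0.    1.3   1.96] F [ 0.   0.  -0.2] w 0.0236
inc [ 1.301 -0.022  0.051] [ 0.    -0.004 -0.002] rows 3.1
```

>>> {"op": "move_arm", "data": {"increments": [[[0.25,0.12,-0.015,0.04,0,-0.002,-0.002],[0.25,0.24,-0.015,0.04,0,-0.002,-0.002],[0.25,0.36,-0.015,0.04,0,-0.002,-0.002],[0.25,0.48,-0.015,0.04,0,-0.002,-0.002],[0.25,0.6,-0.015,0.04,0,-0.002,-0.002],[0.25,0.7,-0.015,0.04,0,-0.002,-0.002],[0.25,0.8,-0.018,0.04,0,-0.002,-0.002],[0.25,0.8,-0.018,0.04,0,-0.002,-0.002]]]}}

```text
time: 33.05
tool_pos: [0.5006, 0.1497, 0.218]
ee_rot: [-3.141, -0.006, -0.15]
wrist_force: [0.1, 0.4, 0.1]
width: 0.0238
```

```bash
python3 - <<'E'
from h import *
st(); plan(cad(-8,0,36),-8.4,0)
snap('wrist','w25')
E
```

```text
t 33.05 gp [0.5017 0.1496 0.038 ] tz [ 0.006 -0.    -1.   ] ty [-0.149 -0.989 -0.001] q [ 0.18  0.14  1.7  -0.    1.3   1.9 ] F [0.1 0.4 0.1] w 0.0238
inc [ 0.482 -0.01   0.023] [-0.    -0.004 -0.002] rows 1.2
```

View pics/w25.png

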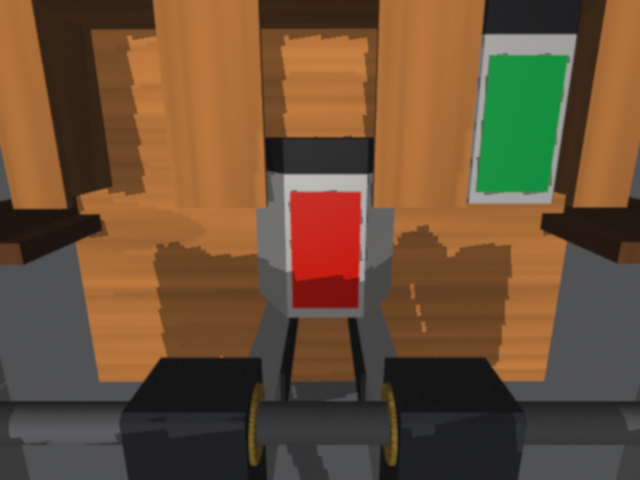

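Entering bay b; green sits flush at (522,200).

>>> {"op": "move_arm", "data": {"increments": [[[0.25,0.1,0,0.02,0,0,0],[0.25,0.2,0,0.02,0,0,0],[0.25,0.3,0,0.02,0,0,0],[0.25,0.38,0,0.02,0,0,0],[0.25,0.42,0,0.02,0,0,0],[0.25,0.45,0,0.02,0,0,0],[0.25,0.48,0,0.02,0,0,0],[0.25,0.49,0,0.02,0,0,0]]]}}

```text
time: 33.77
tool_pos: [0.5463, 0.143, 0.2154]
ee_rot: [3.141, 0.0, -0.149]
wrist_force: [-6.2, 0.6, 3.4]
width: 0.0235
```

>>> {"op": "move_arm", "data": {"increments": [[[0.25,0.02,0,0,0,0,0],[0.25,0.03,0,0,0,0,0],[0.25,0.03,0,0,0,0,0]]]}}

```text
time: 34.02
tool_pos: [0.5474, 0.143, 0.2154]
ee_rot: [3.141, 0.006, -0.148]
wrist_force: [-12.0, 0.6, 6.8]
width: 0.0237
```

```bash
python3 - <<'E'
from h import *
st(); plan(cad(-8,0,36),-8.4,0)
snap('wrist','w26')
E
```

```text
t 34.02 gp [0.5462 0.143  0.0354] tz [-0.006  0.    -1.   ] ty [-0.148 -0.989  0.001] q [0.15 0.24 1.59 0.   1.32 1.87] F [-12.    0.6   6.8] w 0.0237
inc [ 0.009 -0.007 -0.006] [ 0.001  0.004 -0.001] rows 0.1
```

View pics/w26.png

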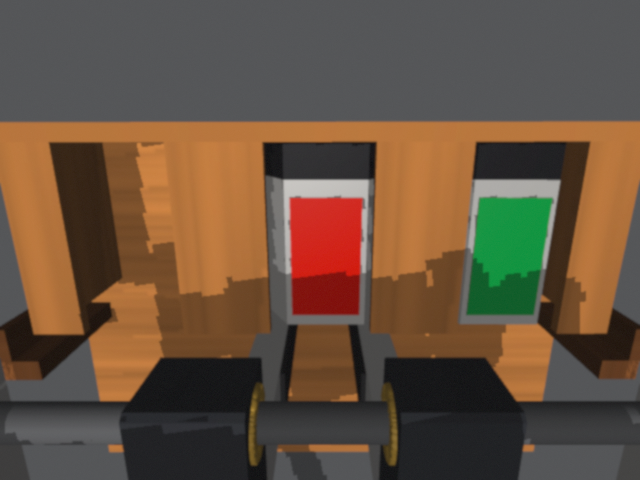

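>>> {"op": "move_arm", "data": {"increments": [[[0.25,-0.3,0,0,0,0,0],[0.25,-0.6,0,-0.1,0,0,0],[0.4,-0.7,0,-0.5,0,0,0],[0.4,-0.8,0,-0.9,0,0,0],[0.4,-0.9,0,-1,0,0,0],[0.4,-0.9,0,-1,0,0,0]]]}}

```text
time: 34.57
tool_pos: [0.4604, 0.1564, 0.3204]
ee_rot: [-3.138, -0.013, -0.148]
wrist_force: [-0.1, -0.1, 0.1]
width: 0.0374
```

```bash
python3 - <<'E'
from h import *
st(); plan([.40,.40,.22],-6.8)
E
```

```text
t 34.57 gp [0.4629 0.1567 0.1404] tz [ 0.014  0.002 -1.   ] ty [-0.147 -0.989 -0.004] q [ 0.21 -0.03  1.66 -0.    1.5   1.93] F [-0.1 -0.1  0.1] w 0.0374
inc [-0.945 -2.324 -0.8  ] [-0.002 -0.009 -0.018] rows 6.3
```

>>> {"op": "move_arm", "data": {"increments": [[[0.4,-0.15,-0.35,-0.3,0,0,0],[0.4,-0.3,-0.7,-0.6,0,0,0],[0.4,-0.4,-1,-0.8,-0.002,-0.009,-0.015],[0.4,-0.4,-1,-0.8,-0.002,-0.009,-0.015]]]}}

```text
time: 34.9
tool_pos: [0.4353, 0.264, 0.3982]
ee_rot: [-3.139, 0.006, -0.121]
wrist_force: [-0.2, 0.3, 0.1]
width: 0.0376
```

>>> {"op": "move_arm", "data": {"increments": [[[0.4,-0.15,-0.35,0,0,0,0],[0.4,-0.3,-0.7,0,0,0,0],[0.4,-0.4,-1,0,0,0,0],[0.4,-0.4,-1,0,0,0,0]]]}}

```text
time: 35.23
tool_pos: [0.4073, 0.3688, 0.3925]
ee_rot: [3.139, 0.014, -0.12]
wrist_force: [0.0, -1.0, 0.2]
width: 0.0375
```

```bash
python3 - <<'E'
from h import *
st(); plan([.40,.40,.22],-6.8);snap('wrist','w27')
E
```

```text
t 35.23 gp [0.4048 0.3685 0.2125] tz [-0.014 -0.001 -1.   ] ty [-0.119 -0.993  0.003] q [0.63 0.09 1.39 0.01 1.67 2.32] F [ 0.  -1.   0.2] w 0.0375
inc [-0.111 -0.301 -0.074] [ 0.002  0.009 -0.001] rows 0.8
```

View pics/w27.png

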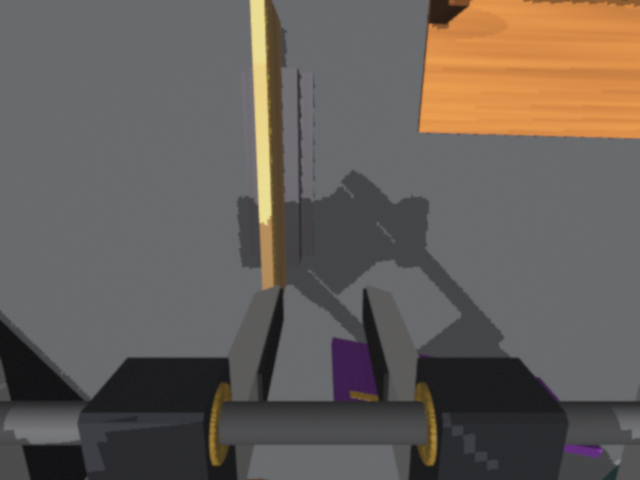

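```bash
python3 - <<'E'
from h import *
z=load('w27'); P=cloud(z)
m=(P[...,2]>.1)&(P[...,2]<.115)&(P[...,1]>.36)&(P[...,1]<.44)&(P[...,0]>.3)&(P[...,0]<.62)
vv,uu=np.nonzero(m); q=P[m]; print(m.sum(),uu.min(),uu.max(),vv.min(),vv.max(),np.median(q[:,2]))
c,s,a=cv2.minAreaRect(q[:,:2].astype(np.float32)*1000); print(c,s,a)
f=np.polyfit(q[:,0],q[:,1],1); print(f, np.degrees(np.arctan(f[0])), 'y at .455',np.polyval(f,.455), q[:,0].min(),q[:,0].max())
z0=load('top3'); P=cloud(z0)
m=(P[...,2]>.095)&(P[...,2]<.115)&(P[...,1]>.36)&(P[...,1]<.44)&(P[...,0]>.3)&(P[...,0]<.62); q=P[m];print(m.sum())
c,s,a=cv2.minAreaRect(q[:,:2].astype(np.float32)*1000); print(c,s,a)
E
```

```text
4044 250 274 0 289 0.10680467640659391
(469.44696044921875, 398.96063232421875) (8.676450729370117, 181.6231231689453) 82.91995239257812
[-0.12419544  0.45706299] -7.079622921066843 y at .455 0.40055407035806945 0.3797012761190154 0.5591069180749292
540
(456.620361328125, 400.4855041503906) (11.64383602142334, 224.7344970703125) 83.03892517089844
```

```bash
python3 - <<'E'
from h import *
plan([.456,.4005,.15],-7);plan([.456,.4005,.088],-7)
E
```

```text
inc [ 0.443 -0.397  0.619] [0.003 0.008 0.   ] rows 2.1
inc [ 0.451 -0.4    1.238] [0.003 0.008 0.   ] rows 3.3
```

>>> {"op": "move_arm", "data": {"increments": [[[0.4,0.22,-0.2,0.1,0,0.004,0],[0.4,0.44,-0.4,0.3,0.002,0.008,0],[0.4,0.44,-0.4,0.5,0.002,0.008,0],[0.4,0.44,-0.4,0.5,0.002,0.008,0],[0.4,0.44,-0.4,0.5,0.002,0.008,0]]]}}

```text
time: 35.7
tool_pos: [0.4569, 0.3976, 0.3418]
ee_rot: [3.137, 0.002, -0.127]
wrist_force: [-1.0, -0.5, 0.4]
width: 0.0379
```

```bash
python3 - <<'E'
from h import *
st();plan([.456,.4005,.088],-7);snap('wrist','w28')
E
```

```text
t 35.7 gp [0.4565 0.3969 0.1618] tz [-0.002 -0.004 -1.   ] ty [-0.126 -0.992  0.004] q [ 0.62  0.23  1.33 -0.    1.58  2.32] F [-1.  -0.5  0.4] w 0.0379
inc [-0.011 -0.031  0.738] [ 0.003  0.001 -0.003] rows 1.8
```

View pics/w28.png

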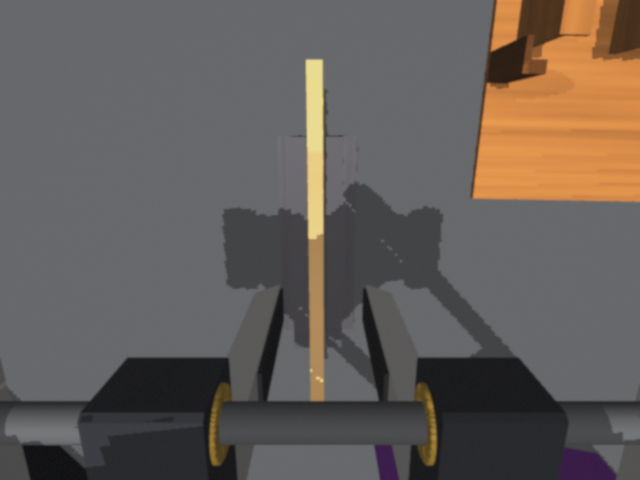

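>>> {"op": "move_arm", "data": {"increments": [[[0.4,-0.01,-0.03,0.25,0.002,0,-0.002],[0.4,-0.01,-0.03,0.5,0.002,0,-0.002],[0.4,-0.01,-0.03,0.73,0.002,0,-0.002],[0.4,-0.01,-0.03,0.73,0.002,0,-0.002],[0,-0.01,-0.03,0.73,0.002,0,-0.002],[0,-0.01,-0.03,0.73,0.002,0,-0.002],[0,-0.01,-0.03,0.73,0.002,0,-0.002],[0,-0.01,-0.03,0.73,0.002,0,-0.002]]]}}

```text
time: 36.42
tool_pos: [0.4564, 0.4023, 0.2745]
ee_rot: [-3.135, -0.005, -0.122]
wrist_force: [-0.5, 0.5, 0.2]
width: 0.0141
```

>>> {"op": "move_arm", "data": {"increments": [[[0,0,0,0,0,0,0],[0,0,0,0,0,0,0],[0,0,0,0,0,0,0]]]}}

```text
time: 36.67
tool_pos: [0.4563, 0.402, 0.2736]
ee_rot: [-3.137, -0.004, -0.122]
wrist_force: [-1.8, -1.9, 6.0]
width: 0.008
```

```bash
python3 - <<'E'
from h import *
st()
E
```

```text
t 36.67 gp [0.4571 0.4027 0.0936] tz [ 0.005  0.004 -1.   ] ty [-0.122 -0.993 -0.004] q [0.63 0.27 1.42 0.   1.44 2.32] F [-1.8 -1.9  6. ] w 0.008
```

>>> {"op": "move_arm", "data": {"increments": [[[0,0,0,-0.3,0,0,0],[0,0,0,-0.6,0,0,0],[0,0,0,-0.9,0,0,0],[0,0,0,-1,0,0,0],[0,0,0,-1,0,0,0]]]}}

```text
time: 37.08
tool_pos: [0.456, 0.4022, 0.3754]
ee_rot: [-3.133, -0.007, -0.122]
wrist_force: [0.6, 0.4, -1.0]
width: 0.0081
```

```bash
python3 - <<'E'
from h import *
st(); plan(cad(-70,60,250),36.6); plan(cad(-6.5,0,250),81.6);snap('side','side4')
E
```

```text
t 37.08 gp [0.4575 0.4036 0.1954] tz [ 0.008  0.008 -1.   ] ty [-0.121 -0.993 -0.009] q [0.63 0.22 1.28 0.   1.63 2.32] F [ 0.6  0.4 -1. ] w 0.0081
inc [ 0.63   1.836 -0.557] [-0.004 -0.006 -0.484] rows 6.1
inc [ 1.25   2.451 -0.558] [-0.001 -0.008 -0.984] rows 12.4
```

View pics/side4.png

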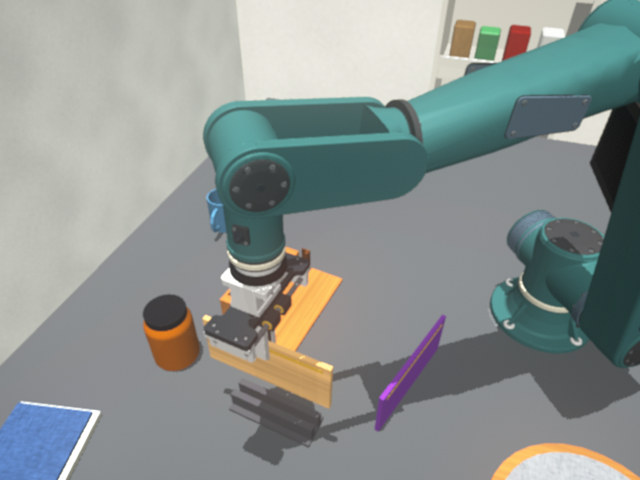

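>>> {"op": "move_arm", "data": {"increments": [[[0,0,0,-0.3,0,0,0],[0,0,0.1,-0.56,0,0,0],[0,0.05,0.25,-0.56,0,0,-0.07],[0,0.1,0.4,-0.56,0,0,-0.14],[0,0.15,0.6,-0.56,0,0,-0.21],[0,0.2,0.8,-0.56,0,0,-0.28],[0,0.25,1,-0.56,0,0,-0.35],[0,0.3,1,-0.56,0,0,-0.42]]]}}

```text
time: 37.8
tool_pos: [0.4732, 0.2961, 0.424]
ee_rot: [-3.141, 0.003, 0.54]
wrist_force: [0.9, 0.0, -1.4]
width: 0.0078
```

```bash
python3 - <<'E'
from h import *
st(); plan(cad(-6.5,0,250),81.6)
E
```

```text
t 37.8 gp [0.4727 0.2959 0.244 ] tz [-0.003 -0.001 -1.   ] ty [ 0.514 -0.858 -0.   ] q [0.46 0.1  1.31 0.   1.73 1.49] F [ 0.9  0.  -1.4] w 0.0078
inc [-0.129  1.705 -0.06 ] [-0.001  0.002 -0.563] rows 7.1
```

>>> {"op": "move_arm", "data": {"increments": [[[0,0,0.14,0,0,0,-0.078],[0,-0.02,0.28,0,0,0,-0.156],[0,-0.04,0.42,0,0,0,-0.234],[0,-0.06,0.56,0,0,0,-0.312],[0,-0.08,0.7,0,0,0,-0.39],[0,-0.1,0.84,0,0,0,-0.468],[0,-0.12,1,0,0,0,-0.546],[0,-0.13,1,0,0,0,-0.563]]]}}

```text
time: 38.47
tool_pos: [0.5142, 0.2041, 0.4231]
ee_rot: [-3.138, 0.001, 1.424]
wrist_force: [-0.6, 0.2, -1.5]
width: 0.0077
```

```bash
python3 - <<'E'
from h import *
st(); plan(cad(-6.5,0,200),81.6)
snap('wrist','w29')
E
```

```text
t 38.47 gp [0.5136 0.2041 0.2431] tz [-0.003 -0.    -1.   ] ty [ 0.989 -0.147 -0.003] q [0.28 0.09 1.33 0.   1.72 0.42] F [-0.6  0.2 -1.5] w 0.0077
inc [-0.549  0.443  0.43 ] [-0.002  0.    -0.   ] rows 2.0
```

View pics/w29.png

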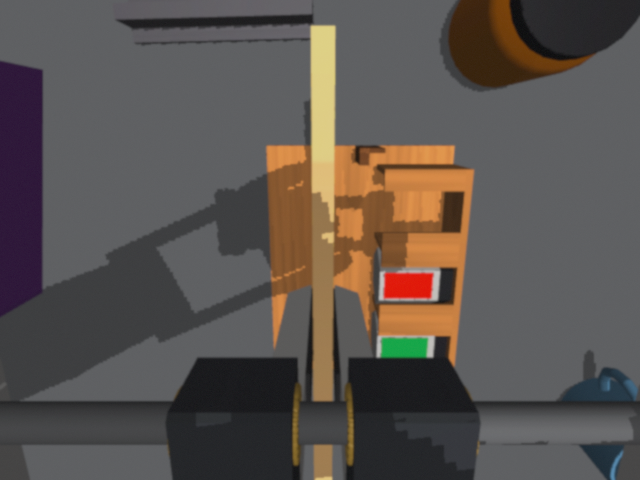

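>>> {"op": "move_arm", "data": {"increments": [[[0,-0.27,0.22,0.1,0,0,0],[0,-0.55,0.44,0.2,0,0,0],[0,-0.55,0.44,0.43,0,0,0],[0,-0.55,0.44,0.43,0,0,0],[0,-0.55,0.44,0.43,0,0,0]]]}}

```text
time: 38.93
tool_pos: [0.5482, 0.1454, 0.3802]
ee_rot: [-3.136, -0.002, 1.421]
wrist_force: [-0.3, 0.1, -0.7]
width: 0.0075
```

```bash
python3 - <<'E'
from h import *
st(); plan(cad(-6.5,0,172),81.6)
snap('wrist','w30');snap('top','top4')
crop('top4',170,310,170,290,5.5,'c12')
E
```

```text
t 38.93 gp [0.5472 0.1459 0.2003] tz [-0.006  0.003 -1.   ] ty [ 0.989 -0.149 -0.006] q [0.16 0.13 1.37 0.   1.65 0.31] F [-0.3  0.1 -0.7] w 0.0075
inc [-0.02   0.021  0.282] [-0.004 -0.001 -0.002] rows 0.7
```

View pics/w30.png

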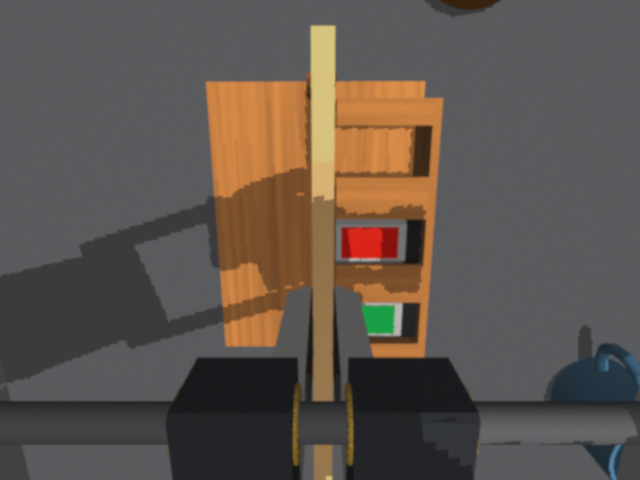

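View pics/c12.png

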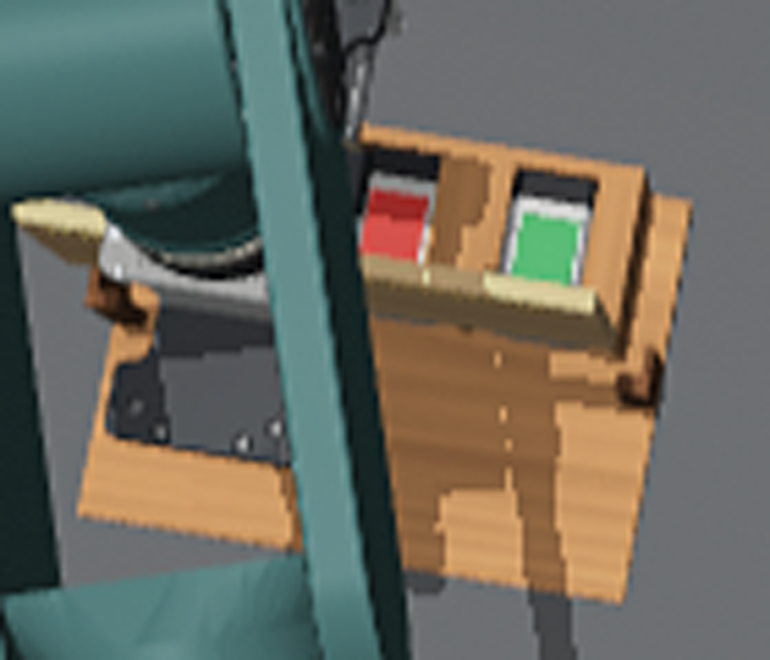

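```bash
python3 - <<'E'
from h import *
crop('w30',190,460,10,370,2.2,'c13')
z=load('w30')
def c(u,v,h):
    p=ray(z,u,v,h)[:2]-O; return (np.array([p@EX,p@EY])*1000).round(1)
zt=np.median([w(z,323,v)[2] for v in range(60,280,10)]);print('board top z',zt)
for v in (30,100,200,280): print(v,c(311,v,zt),c(336,v,zt))
print('end',c(323,26,zt))
print('tray',c(207,82,.006),c(225,347,.006),'roofback',c(442,98,.063),c(424,357,.063))
E
```

```text
board top z 0.21329779170531776
30 [-13.  113.6] [ -4.8 113.5]
100 [-13.2  91.9] [-4.7 91.8]
200 [-13.6  57.4] [-4.5 57.3]
280 [-13.9  26.2] [-4.3 26.2]
end [ -9.1 114.7]
tray [-104.4  120. ] [-106.2 -121.2] roofback [ 72.2 103. ] [ 72.8 -97.8]
```

View pics/c13.png

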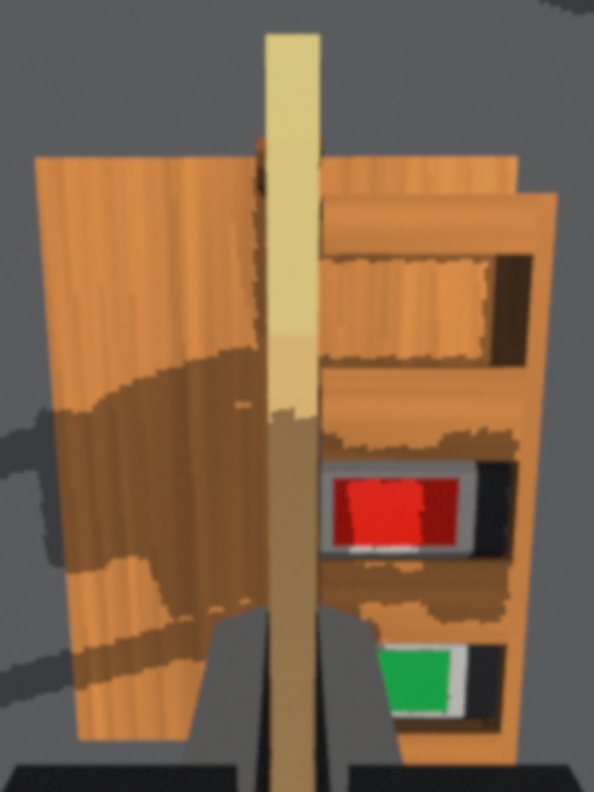

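>>> {"op": "move_arm", "data": {"increments": [[[0,-0.022,0.021,0.15,-0.003,0,-0.001],[0,-0.022,0.021,0.3,-0.003,0,-0.001],[0,-0.022,0.021,0.43,-0.003,0,-0.001],[0,-0.022,0.021,0.43,-0.003,0,-0.001],[0,-0.022,0.021,0.43,-0.003,0,-0.001],[0,-0.022,0.021,0.43,-0.003,0,-0.001]]]}}

```text
time: 39.53
tool_pos: [0.5506, 0.1437, 0.3429]
ee_rot: [3.132, -0.004, 1.425]
wrist_force: [0.2, -0.1, -0.7]
width: 0.0078
```

```bash
python3 - <<'E'
from h import *
st(); plan(cad(-6.5,0,93.6),81.6)
snap('wrist','w31')
crop('w31',190,460,10,370,2.2,'c14')
z=load('w31')
def c(u,v,h):
    p=ray(z,u,v,h)[:2]-O; return (np.array([p@EX,p@EY])*1000).round(1)
zt=np.median([w(z,323,v)[2] for v in range(60,280,10)]);print('board top z',zt)
for v in (30,100,200,280): print(v,c(311,v,zt),c(336,v,zt))
print('end',c(323,26,zt))
E
```

```text
t 39.53 gp [0.5524 0.1443 0.1629] tz [ 0.01   0.003 -1.   ] ty [ 0.989 -0.146  0.009] q [0.16 0.15 1.43 0.   1.56 0.3 ] F [ 0.2 -0.1 -0.7] w 0.0078
inc [-0.009 -0.013  0.693] [ 0.006 -0.003  0.   ] rows 1.7
board top z 0.17635076135354416
30 [ -8.1 112.6] [1.000e-01 1.126e+02]
100 [-8.3 90.9] [ 0.3 90.9]
200 [-8.6 56.5] [ 0.6 56.5]
280 [-8.8 25.4] [ 0.9 25.4]
end [ -4.2 113.8]
```

View pics/c14.png

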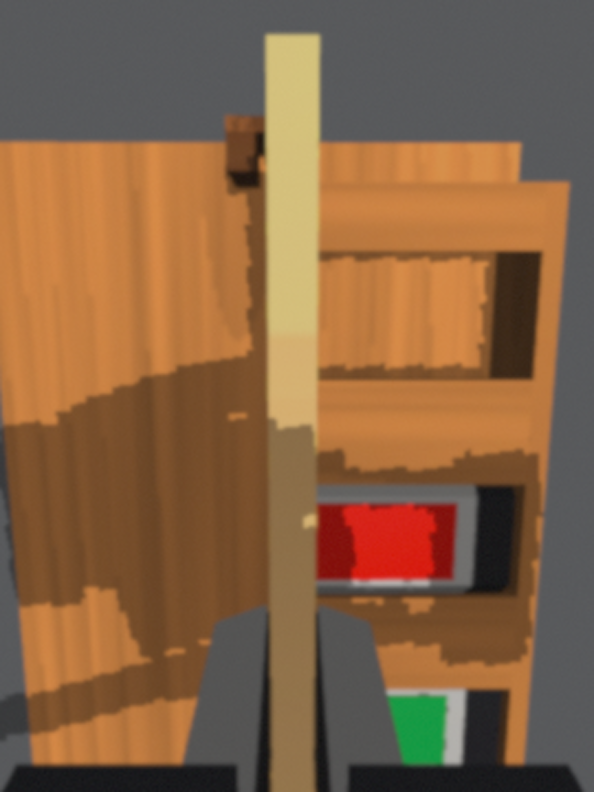

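```bash
python3 - <<'E'
from h import *
st()
z=load('w31')
def c(u,v,h):
    p=ray(z,190+u/2.2-.3,10+v/2.2-.3,h)[:2]-O; return (np.array([p@EX,p@EY])*1000).round(1)
print('roofback',c(570,182,.063),c(525,760,.063),'traycorner back',c(521,142,.006),'window',c(542,251,.063),c(533,379,.063), 'post front face top', c(225,116,.06),c(265,116,.06))
E
```

```text
t 39.58 gp [0.5526 0.1441 0.1631] tz [ 0.01   0.003 -1.   ] ty [ 0.989 -0.146  0.01 ] q [0.16 0.15 1.43 0.   1.56 0.3 ] F [ 0.2 -0.9 -1.7] w 0.008
roofback [ 73.  103.3] [ 73.1 -74.8] traycorner back [ 72.9 120.6] window [66.6 85.1] [66.7 49.5] post front face top [-21.5 120.3] [-10.6 120.3]
```

>>> {"op": "move_arm", "data": {"increments": [[[0,-0.012,-0.013,0,0.006,-0.002,0],[0,-0.012,-0.013,0,0.006,-0.002,0],[0,-0.012,-0.013,0,0.006,-0.002,0],[0,-0.012,-0.013,0,0.006,-0.002,0]]]}}

```text
time: 39.92
tool_pos: [0.5491, 0.142, 0.3415]
ee_rot: [-3.139, -0.001, 1.424]
wrist_force: [0.0, -0.1, -0.6]
width: 0.0078
```

```bash
python3 - <<'E'
from h import *
st(); plan(cad(-6.5,0,93.6),81.6)
snap('wrist','w32')
z=load('w32')
def c(u,v,h):
    p=ray(z,u,v,h)[:2]-O; return (np.array([p@EX,p@EY])*1000).round(1)
zt=np.median([w(z,323,v)[2] for v in range(60,280,10)]);print('board top z',zt)
for v in (30,100,200,280): print(v,c(311,v,zt),c(336,v,zt))
print('end',c(323,26,zt))
crop('w32',190,460,10,370,2.2,'c15')
E
```

```text
t 39.92 gp [0.5488 0.1421 0.1615] tz [-0.002  0.001 -1.   ] ty [ 0.989 -0.147 -0.002] q [0.15 0.15 1.43 0.   1.57 0.3 ] F [ 0.  -0.1 -0.6] w 0.0078
inc [0.013 0.007 0.679] [-0.001 -0.    -0.   ] rows 1.6
board top z 0.17435044085773463
30 [-11.2 110.1] [ -2.9 110.1]
100 [-11.3  88.4] [-2.8 88.4]
200 [-11.6  53.8] [-2.5 53.8]
280 [-11.9  22.6] [-2.2 22.6]
end [ -7.2 111.3]
```

View pics/c15.png

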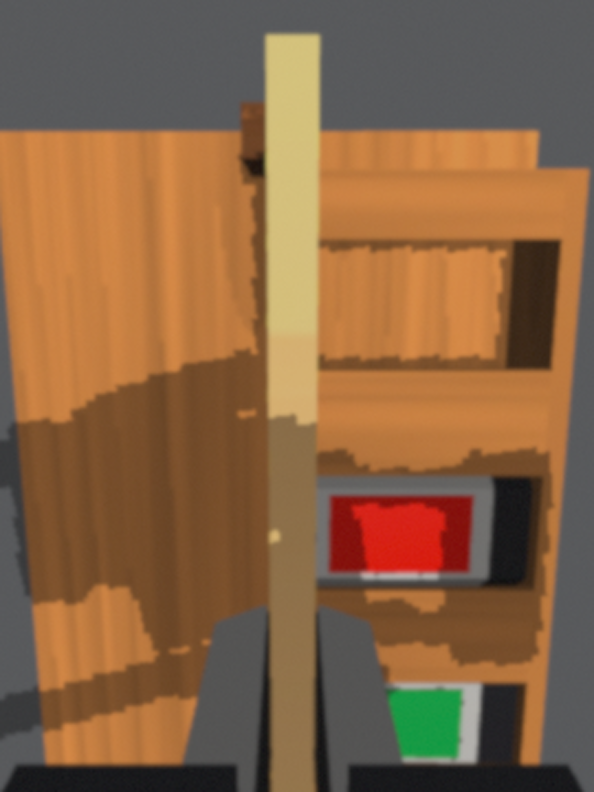

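>>> {"op": "move_arm", "data": {"increments": [[[0,0.008,0.006,0.1,0,0,0],[0,0.008,0.006,0.2,0,0,0],[0,0.008,0.006,0.3,0,0,0],[0,0.008,0.006,0.35,0,0,0],[0,0.008,0.006,0.35,0,0,0]]]}}

```text
time: 40.38
tool_pos: [0.549, 0.1426, 0.3031]
ee_rot: [-3.134, 0.001, 1.424]
wrist_force: [0.8, -0.1, -1.7]
width: 0.008
```

```bash
python3 - <<'E'
from h import *
st(); plan(cad(-6.5,0,93.6),81.6); snap('side','side5'); crop('side5',200,360,200,360,4,'c16')
E
```

```text
t 40.38 gp [0.5476 0.1426 0.1231] tz [-0.008 -0.    -1.   ] ty [ 0.989 -0.147 -0.008] q [0.15 0.17 1.48 0.   1.5  0.3 ] F [ 0.8 -0.1 -1.7] w 0.008
inc [0.008 0.01  0.295] [-0.005  0.001 -0.   ] rows 0.7
```

View pics/c16.png

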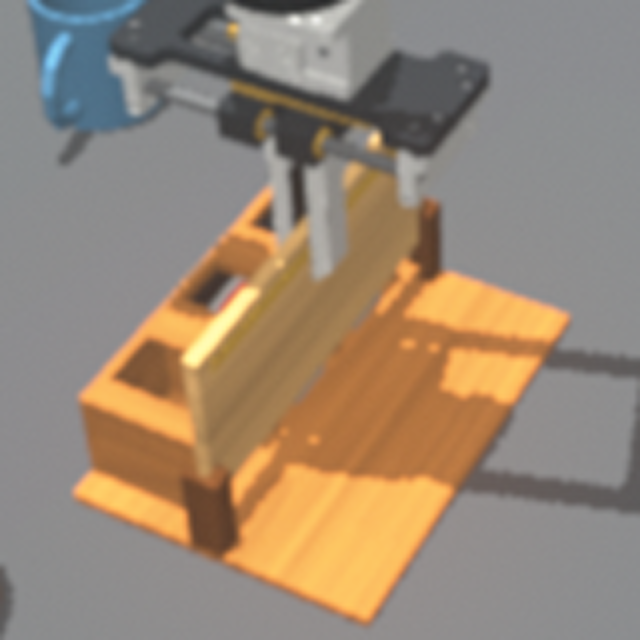

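Board is between posts and walls with no contact force. Continue down.

>>> {"op": "move_arm", "data": {"increments": [[[0,0.002,0.008,0.08,-0.004,0,0],[0,0.002,0.008,0.16,-0.004,0,0],[0,0.002,0.008,0.22,-0.004,0,0],[0,0.002,0.008,0.26,-0.004,0,0],[0,0.002,0.008,0.26,-0.004,0,0]]]}}

```text
time: 40.85
tool_pos: [0.5502, 0.1427, 0.2786]
ee_rot: [3.14, 0.0, 1.424]
wrist_force: [-0.7, 0.3, -2.3]
width: 0.0078
```

```bash
python3 - <<'E'
from h import *
st(); plan(cad(-6.5,0,93.6),81.6)
E
```

```text
t 40.85 gp [0.5505 0.1426 0.0986] tz [ 0.002 -0.001 -1.   ] ty [ 0.989 -0.147  0.002] q [ 0.15  0.19  1.51 -0.    1.44  0.3 ] F [-0.7  0.3 -2.3] w 0.0078
inc [ 0.005 -0.004  0.05 ] [ 0.001  0.    -0.   ] rows 0.1
```

>>> {"op": "move_arm", "data": {"increments": [[[0,0,0,0.02,0,0,0],[0,0,0,0.04,0,0,0],[0,0,0,0.05,0,0,0],[0,0,0,0.05,0,0,0]]]}}

```text
time: 41.18
tool_pos: [0.5505, 0.1428, 0.2751]
ee_rot: [3.138, -0.0, 1.424]
wrist_force: [-0.1, -0.2, -1.1]
width: 0.0077
```

```bash
python3 - <<'E'
from h import *
st(); plan(cad(-6.5,0,93.6),81.6)
E
```

```text
t 41.18 gp [0.5512 0.1428 0.0951] tz [ 0.004 -0.    -1.   ] ty [ 0.989 -0.147  0.004] q [ 0.15  0.19  1.52 -0.    1.43  0.3 ] F [-0.1 -0.2 -1.1] w 0.0077
inc [ 0.003 -0.007  0.015] [ 0.002 -0.    -0.   ] rows 0.0
```

>>> {"op": "move_arm", "data": {"increments": [[[0,0,-0.004,0.02,0.001,0,0],[0,0,-0.004,0.03,0.001,0,0],[0,0,-0.004,0.03,0.001,0,0]]]}}

```text
time: 41.43
tool_pos: [0.5504, 0.1428, 0.2736]
ee_rot: [3.138, -0.001, 1.424]
wrist_force: [-0.6, -2.2, 3.9]
width: 0.0079
```

```bash
python3 - <<'E'
from h import *
st(); plan(cad(-6.5,0,93.6),81.6)
E
```

```text
t 41.43 gp [0.5511 0.1428 0.0936] tz [ 0.004  0.    -1.   ] ty [ 0.989 -0.147  0.004] q [ 0.15  0.19  1.52 -0.    1.43  0.3 ] F [-0.6 -2.2  3.9] w 0.0079
inc [ 0.004 -0.006 -0.   ] [ 0.003 -0.    -0.   ] rows 0.0
```

>>> {"op": "move_arm", "data": {"increments": [[[0,0,0,0.015,0,0,0],[0,0,0,0.015,0,0,0],[0.35,0,0,0.015,0,0,0],[0.35,0,0,0.015,0,0,0],[0.35,0,0,0,0,0,0],[0.35,0,0,0,0,0,0]]]}}

```text
time: 41.93
tool_pos: [0.5501, 0.1429, 0.2719]
ee_rot: [3.14, -0.0, 1.424]
wrist_force: [0.6, -0.5, -0.1]
width: 0.0306
```

>>> {"op": "move_arm", "data": {"increments": [[[0.35,0,0,-0.2,0,0,0],[0.35,0,0,-0.5,0,0,0],[0.35,0,0,-0.8,0,0,0],[0.35,-0.4,0,-1,0,0,0],[0.35,-0.8,0,-1,0,0,0],[0.35,-1,0,-1,0,0,0]]]}}

```text
time: 42.43
tool_pos: [0.5351, 0.0416, 0.3743]
ee_rot: [3.135, 0.001, 1.423]
wrist_force: [0.7, -1.2, -1.3]
width: 0.0328
```

>>> {"op": "move_arm", "data": {"increments": [[[0.35,-0.4,-0.3,-0.3,0,0,0],[0.35,-0.8,-0.6,-0.6,0,0,0],[0.35,-1,-1,-0.6,0,0,0],[0.35,-1,-1,-0.6,0,0,0]]]}}

```text
time: 42.77
tool_pos: [0.4199, -0.0414, 0.4332]
ee_rot: [3.138, 0.0, 1.423]
wrist_force: [-0.2, -0.5, 0.4]
width: 0.033
```

```bash
python3 - <<'E'
from h import *
st(); snap('wrist','w33'); snap('side','side6'); crop('side6',200,360,200,360,4,'c17'); snap('top','top5'); crop('top5',170,310,170,290,5.5,'c18')
E
```

```text
t 42.77 gp [ 0.4205 -0.0416  0.2532] tz [ 0.003 -0.001 -1.   ] ty [ 0.989 -0.148  0.003] q [-0.23 -0.21  1.59 -0.    1.75 -0.08] F [-0.2 -0.5  0.4] w 0.033
```

View pics/w33.png

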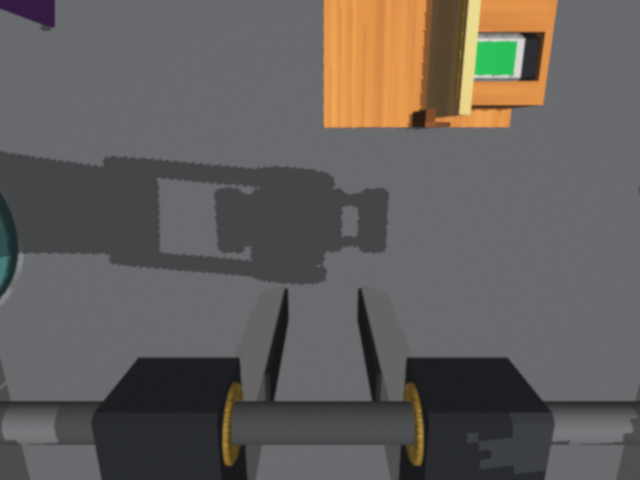

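View pics/c17.png

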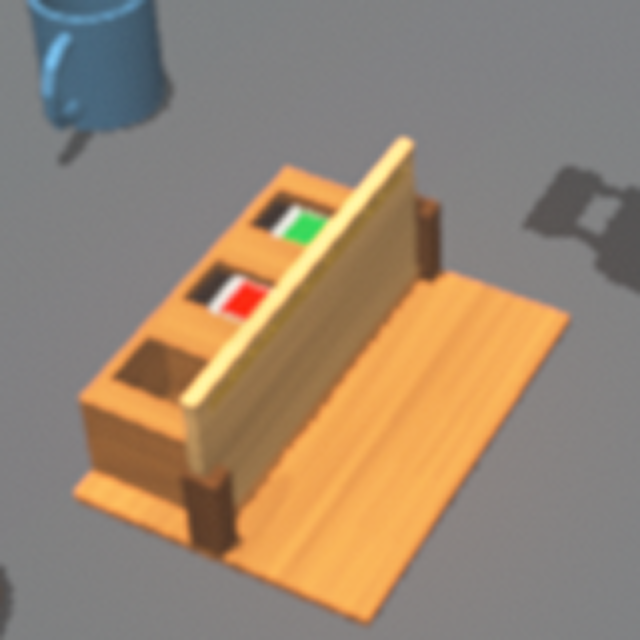

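View pics/c18.png

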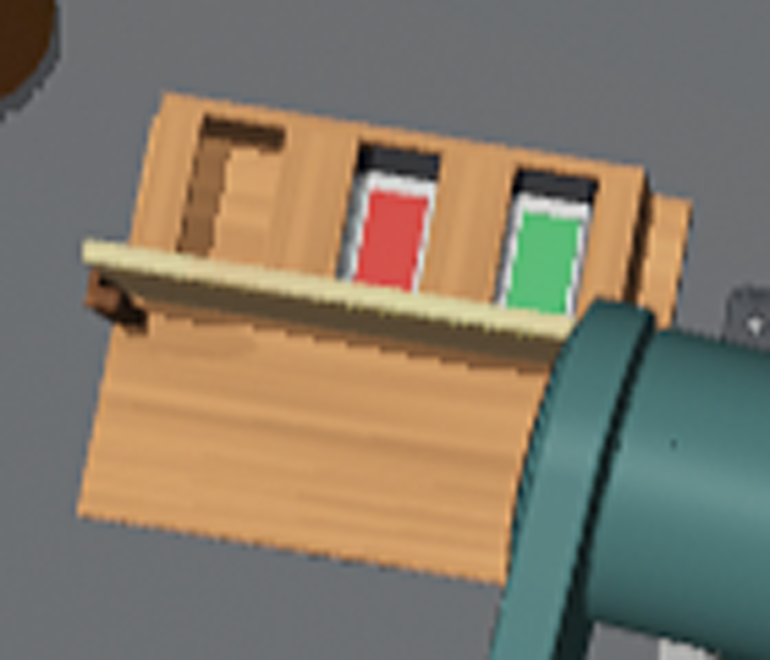

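View pics/top5.png

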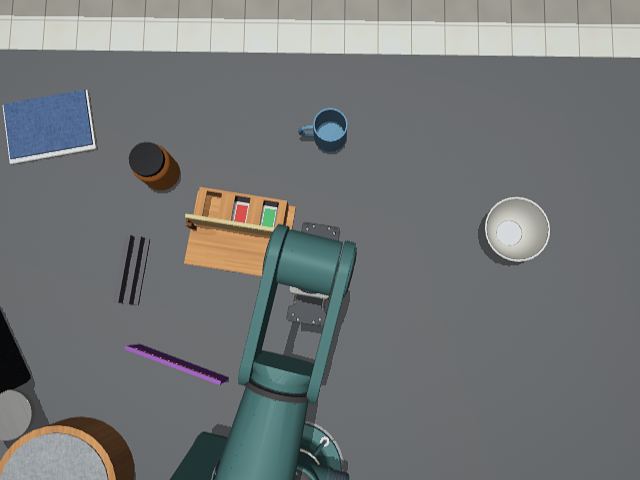

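```bash
python3 - <<'E'
from h import *
for n in ['top5','side6','w33']:
    z=load(n); P=cloud(z); q=P.reshape(-1,3); d=q[:,:2]-O; x=d@EX*1000; y=d@EY*1000; zz=q[:,2]*1000
    m=(zz>98)&(zz<125)&(abs(x)<25)&(abs(y)<118)
    if m.sum()<10: continue
    for lo in range(-120,120,40):
        k=m&(y>lo)&(y<lo+40)
        if k.sum()>5: print(n,lo,k.sum(),'x',np.median(x[k]).round(1),'z',np.median(zz[k]).round(1),np.percentile(zz[k],90).round(1),'y',y[k].min().round(1),y[k].max().round(1))
    for c in (0,-67):
        k=(abs(y-c)<12)&(x>8)&(x<60)&(zz>45)&(zz<66); 
        if k.sum(): print(n,'tin',c,k.sum(),np.median(zz[k]).round(1))
E
```

```text
top5 -120 16 x -6.5 z 105.9 108.3 y -87.6 -80.7
top5 -80 72 x -6.9 z 106.1 109.0 y -79.2 -40.1
top5 -40 75 x -7.2 z 105.7 109.4 y -39.6 -0.4
top5 0 71 x -6.7 z 105.8 109.9 y 0.0 39.6
top5 40 75 x -7.0 z 105.2 108.6 y 40.0 79.8
top5 80 59 x -6.7 z 106.2 109.3 y 80.6 112.7
top5 tin 0 225 56.5
top5 tin -67 226 56.6
side6 -120 55 x -6.5 z 105.9 107.9 y -113.9 -80.7
side6 -80 77 x -7.6 z 105.8 108.2 y -80.0 -40.1
side6 -40 79 x -7.5 z 105.3 108.3 y -40.0 -0.2
side6 0 89 x -7.4 z 105.7 107.6 y 0.0 39.7
side6 40 94 x -7.3 z 105.9 107.9 y 40.0 79.5
side6 80 92 x -6.5 z 105.6 107.8 y 80.3 113.8
side6 tin 0 99 57.3
side6 tin -67 90 57.5
w33 -120 732 x -6.5 z 106.7 107.8 y -111.4 -80.0
w33 -80 1025 x -6.5 z 106.7 107.9 y -80.0 -40.0
w33 -40 56 x -7.6 z 106.2 107.4 y -40.0 -36.7
w33 tin -67 1759 57.4
```

```bash
python3 - <<'E'
from h import *
print(robot.close_job(), robot.get_obs()['time'])
E
```

```text
the job is handed in; nothing more can be done
the job is handed in; nothing more can be done
```

The job is handed in at about 43 s of simulated time. Both tins on the counter are in the caddy, label up, and the front board closes it.

- **Tins:** Only red and green were there; no view showed a yellow tin. I rolled green by two 60° turns and red by one. Green went into bay a and red into bay b. I pushed each in until the wrist force read about 12–15 N against the back wall. Bay c is empty.
- **Board:** I took the pale board with the brass stripe, not the purple look-alike, and lowered it into the slot after the tins were in.

**Last checks:**
- **Board:** its top is level at about 106 mm along its whole length, which is fully down. It stands 6.5 to 7.5 mm in front of the bay mouths, in the middle of the slot.
- **Labels:** both face up, reading about 56.5–57.5 mm where 56 is expected. That is within the calibration error.
- **Green's depth:** an earlier wrist picture put its front about 0.7 mm short of the back wall, also within the error. I did not measure either tin's depth again after the board went in.
- **Everything else:** I did not touch the bowl, mug and jar, and they look unmoved. The arm was clear of everything at hand-in. I saw no sign of a tin being knocked.

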